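# Roll the sample tube into its V-cradle and swing the keeper over it

### The arm

A 7-joint arm with a two-finger parallel gripper is mounted at the origin on a cart in front of the work surface, level with it; the furniture and walls round the work are solid. World frame = base frame: x ahead of the robot, y to its left, z up, the work surface at z = 0. Lengths are in mm, angles in rad, forces in N, time in s.
With the tool pointing down it reaches from about 400 to 875 mm from the base axis. Payload 4.4 kg.
Tool frame: the origin (TCP) lies at the very end of the fingers, on their centre line; the grasp point (between the pads) lies 19 mm behind it; z points along the fingers, y is the direction in which the jaws open and shut (so a half turn about z gives the same grasp; the last joint's range is limited). The gripper opens to 85 mm and grips with 20 to 120 N. Pads are 22 mm wide; open, the fingers measure 114 mm over their backs; the gripper's body (76 mm by 85 mm) begins 54 mm behind the grasp point. The pads swing forward as they close: fully open they stand 13 mm farther back than shut.
Start: joints at [1.127, 0.628, 0.038, 1.517, -0.027, 0.996, -0.02], TCP at [239.799, -604.164, 211.313] pointing down, gripper open.
Joint ranges: [-3.06, 3.06], [-0.37, 2.12], [-1.25, 1.32], [0.18, 2.47], [-1.1, 4.24], [0.23, 1.98], [-2.94, 2.94]. Speed limits (rad/s): [2.57, 2.57, 3.14, 3.14, 3.14, 3.14, 3.14].

### API

Orientations are given as [roll, pitch, yaw] about the fixed x, y, z axes, in that order (R = Rz(yaw) Ry(pitch) Rx(roll)).
In Python, from cell import ctrl, eyes gives the robot as it stands.
- The arm moves only by the tool move_arm, never from a script. Its argument "increments" is a list of rows, each a list of 6 numbers: the shift along the tool's x, y, z in cm, then the turn, a rotation vector about the tool's x, y, z in degrees. In form: [[x, y, z, wx, wy, wz], ...]. A call has 1 to 20 rows; each row is the pose to reach, as a shift and turn from the pose commanded when the call began, along the tool's axes at that moment; what a row does not reach only later rows make up. A row lasts 1/10 s, in which the tool goes at most 50 mm and 8.59 degrees, less where a joint would pass 70% of its speed; a pose out of reach is approached as far as the arm can. A call with a gripper value outside its range is refused whole. "grip" is the opening, from -1 (shut) to 1 (fully open), set as the call begins (left out, the last holds). The fingers move at their own pace and stop on an object; the grip force is fixed at half the most. Time passes only in rows, so rows that repeat a pose let the fingers close. It gives the time, the measured TCP pose, the force and the opening at its end, in the units of the state.
- ctrl.read_state(): the state, without advancing time (a new reading comes with each control period).
- eyes.get_image(name): name is "side" or "top" or "wrist"; returns the picture (384x512x3 uint8, red, green, blue); there is no depth.
- eyes.calibration(name): a dict with "fx", "fy", "cx", "cy" (pixels), "dist" ([k1, k2, p1, p2, k3] as OpenCV has them; the pictures are not rectified), "pose" (4x4, takes a point from camera to world coordinates); the wrist camera has in their place "tool_from_camera" (4x4, takes a point from camera to tool coordinates, whose origin is the TCP and whose axes are the flange's). Camera axes: x right, y up, looking along -z (the intrinsics and any distortion apply to the point x, -y, -z); pixel columns grow to the right and rows downward; lengths in mm; the calibration is good to about 2 mm. A picture is of the moment at which its call begins: read the wrist's pose just before it. calibration takes no time and is no camera call.
- ctrl.finish_job(): hands the job in, once; it reports no verdict.
The state is a dict: "clock": time; "qpos": joint angles; "qd": joint speeds; "tau": joint torques, N m; "eef_pos": TCP position; "tool_rot": TCP orientation; "force": force on the tool from outside, world axes, zero at the start; "torque": the same for the moment, N m; "width": finger opening in mm.
Only numpy, scipy, OpenCV 4.12 (cv2) and the standard library are available. Lean on these libraries where they do the work, as an engineer would, in place of code of your own. Each camera call takes 0.05 s, during which the arm holds its last target. There are 200 camera calls.

### The job

Roll the thick steel sample tube along the bench with the fingertips, up the ramp of the dark steel V-cradle, until it lies at rest in the bottom of the V, centred on the cradle's width; then push the keeper arm round on its post, by its upright tab, all the way to its stop so that it lies over the tube. The tube must roll and must never be lifted; leave the thin tube, the tins, the bottle, the mortar and the brush where they are.

Things in the scene. Friction and masses are not known exactly. Their poses are not given: they have to be found in the camera images.
- cradle: Dark steel V-cradle fixed to the bench, 80 mm wide along its y, with a ramp, a V and an end stop. Origin on the bench straight under the bottom line of the V, at mid-width; z up; x is the direction in which the tube is rolled in. End stop: upright face at x = +31 mm, 46 mm high. The seated tube's centre is at x = 0, z = 31 mm, its top at z = 56 mm.
- ramp_crest (a point): Middle of the ramp's upper edge, at x = -20 mm in the cradle's axes, 13.5 mm above the bench. The ramp starts at bench level at x = -90 mm and climbs 11 degrees to here; behind it the V's two flanks slope at 30 degrees, down to 2 mm above the bench at x = 0 and up again to 13.5 mm at x = +20 mm.
- tube: Thick steel sample tube, 50 mm in diameter, 130 mm long, smooth and rather slippery, with plugs that stand out 6 mm at each end, about 0.45 kg; rolls freely. Origin at its centre, y along its axis; x and z turn as it rolls. Starts lying in front of the ramp, 130 to 162 mm before the bottom of the V, within 8 mm of the cradle's middle and 0.15 rad of parallel to its y.
- keeper_pivot (a point): Vertical axis of the keeper arm, at the arm's underside, 66 mm above the bench, on top of a fixed post 14 mm thick at x = 0, y = -100 mm in the cradle's axes. A strip 28 mm wide and 4 mm high joins the post to the cradle.
- keeper (a joint): Angle of the keeper arm, 0 to 2.356 rad, growing clockwise seen from above. In the cradle's axes the arm points from the post to (-x, -y) at 0 (swung out), along -x at 0.785, and along +y over the seated tube at 2.356, against its stop. Stiff pivot: it stays where it is left; about 1 N at the tab moves it. Starts at 0 to 0.4 rad.
- keeper_tab (a point): Centre of the keeper's upright thumb tab, 52 mm from the pivot axis along the arm, 85 mm above the bench. The tab is a steel plate 36 mm long along the arm and 6 mm thick, from 72 to 100 mm above the bench. The arm itself reaches 72 mm from the pivot axis, is 14 mm wide and lies 66 to 72 mm above the bench.
- thin_tube: Bystander: thinner steel sample tube, 30 mm in diameter, 110 mm long, lying well to the right. Origin at its centre, y along its axis.
- tin_a: Bystander: white round lidded tin, 57 mm across, 38 mm high. Origin under its centre.
- tin_b: Bystander: second such tin, 57 mm across, 38 mm high. Origin under its centre.
- mortar: Bystander: white porcelain mortar with a pestle, 79 mm across, 84 mm high. Origin under its centre.
- bottle: Bystander: white squeeze bottle, 54 mm across, 158 mm high. Origin under its centre.
- brush: Bystander: flat bristle brush with a wooden handle, 175 mm long, 28 mm wide, 11 mm high. Origin under its centre.
Not all that is in view belongs to the job. What is shaped like the tube but yellow is not meant.

How it is judged (in metres and radians):
On the way, in this order (a step that is already met when the one before it is completed fails the run):
1. the thick tube has rolled a quarter turn on the bench before it is in the cradle (angle between tube's own z axis and vertical above 1.2 rad and x of tube in the frame of cradle below -0.05 m).
2. the thick tube lies in the V, the keeper still swung out (x of tube in the frame of cradle between -0.005 and 0.005 m and y of tube in the frame of cradle between -0.016 and 0.016 m and z of tube in the frame of cradle between 0.027 and 0.035 m and angle between the y axis of tube and the y axis of cradle, either way round below 0.06 rad and value of joint keeper below 1 rad), for 0.2 s.
3. the keeper is at its stop over the tube (value of joint keeper above 2.2 rad), for 0.1 s.
At the end, for the whole second after the job is handed in: The thick tube lies at rest in the V: axis within 5 mm of the V's middle line, 27 to 35 mm high, within 0.06 rad of parallel and within 16 mm of centred on the cradle's width; the keeper is over it, at 2.2 rad or more (x of tube in the frame of cradle between -0.005 and 0.005 m and y of tube in the frame of cradle between -0.016 and 0.016 m and z of tube in the frame of cradle between 0.027 and 0.035 m and angle between the y axis of tube and the y axis of cradle, either way round below 0.06 rad and linear speed of tube below 0.01 m/s and angular speed of tube below 0.3 rad/s and value of joint keeper above 2.2 rad); the robot touches nothing.
It fails at once if the tube is lifted off the bench (more than 12 mm) before the ramp (height (world z) of tube above 0.037 m and x of tube in the frame of cradle below -0.1 m).
It fails at once if the tube is lifted clear of the cradle (centre above 55 mm) (height (world z) of tube above 0.055 m).
It fails at once if the thin tube, a tin, the bottle, the mortar or the brush is moved more than 20 mm (distance of any of thin_tube, tin_a, tin_b, mortar, bottle, brush from where it was at the start of the episode above 0.02 m).
It also fails if it takes over 64 s, if anything falls off the work surface, if the arm or the gripper's body presses on something with over 40 N, if the wrist force passes 120 N, or if a joint passes its speed limit or range.

## Working session

There is one attempt and no reset: what is moved stays moved. The work goes in short steps, Python scripts to look and compute and a tool call to move; the robot and the scene stay as the last step left them, time stands still between calls to the robot, and variables do not carry over. Pictures are saved under pics/ and viewed, about 8 in all and at most 12, crops included, and the job is handed in when it is done.

Besides the shell and the picture viewer there is one more tool, called after ">>>" as name(argument=value, ...) on one line, values as JSON. move_arm: Moves the arm, as the interface text tells. Its arguments: {"type":"object","properties":{"increments":{"type":"array","items":{"type":"array","items":{"type":"number"}}},"grip":{"type":"number"}},"required":["increments"]}

```bash
ls; mkdir -p pics; cat > h.py <<'E'
import numpy as np,cv2
from cell import ctrl,eyes
from scipy.spatial.transform import Rotation as R
def grab(n,f=None):
    im=eyes.get_image(n)
    if f: cv2.imwrite('pics/'+f+'.png',im[:,:,::-1])
    return im
def cam(n):
    c=eyes.calibration(n)
    K=np.array([[c['fx'],0,c['cx']],[0,c['fy'],c['cy']],[0,0,1.]])
    if 'pose' in c: P=np.array(c['pose'])
    else:
        s=ctrl.read_state();T=np.eye(4);T[:3,:3]=R.from_euler('xyz',s['tool_rot']).as_matrix();T[:3,3]=s['eef_pos'];P=T@np.array(c['tool_from_camera'])
    return K,np.array(c['dist'],float),P
def ray(n,px):
    K,d,P=cam(n);u=cv2.undistortPoints(np.array(px,float).reshape(-1,1,2),K,d).reshape(-1,2)
    v=np.c_[u[:,0],-u[:,1],-np.ones(len(u))]@P[:3,:3].T
    return P[:3,3],v
def plane(n,px,z):
    o,v=ray(n,px);return o+v*((z-o[2])/v[:,2:3])
def proj(n,X):
    K,d,P=cam(n);X=np.array(X,float).reshape(-1,3);c=(X-P[:3,3])@P[:3,:3]
    return cv2.projectPoints(c*[1,-1,-1],np.zeros(3),np.zeros(3),K,d)[0].reshape(-1,2)
E
python3 - <<'E'
from h import *
print(ctrl.read_state())
a=grab('top','t0');b=grab('side','s0')
for n in('top','side'):
    K,d,P=cam(n);print(n,K[0,0],d,P.round(2).tolist())
E
```

```text
pics
{'clock': 0.0, 'qpos': array([ 1.12717653,  0.62930976,  0.03845099,  1.51839368, -0.02700204,
        0.99627555, -0.01999685]), 'qd': array([-7.69385017e-04,  2.21119857e-04,  5.35741201e-04,  1.92712432e-03,
        1.30709887e-03, -9.80033773e-04,  2.05158946e-05]), 'tau': array([ 5.24806237e-04, -5.63387883e+01,  1.22711454e+00, -1.93439466e+01,
        1.13055695e-02,  1.05135547e-02,  5.38210244e-06]), 'eef_pos': array([ 239.55808495, -603.52936236,  210.4046366 ]), 'tool_rot': array([-3.13972474e+00,  2.67815968e-05,  3.77813968e-01]), 'force': array([-0.39457835, -0.18304095,  0.22636859]), 'torque': array([-0.03384077,  0.02201643, -0.02364634]), 'width': 85.74287500761366}
top 384.33590358843145 [-0.11838665  0.          0.          0.          0.        ] [[-0.01, 0.99, -0.17, 380.6], [-1.0, -0.01, 0.01, -335.11], [0.01, 0.17, 0.99, 1194.93], [0.0, 0.0, 0.0, 1.0]]
side 441.29126555923244 [-0.16801794  0.          0.          0.          0.        ] [[-1.0, 0.03, -0.04, 521.07], [-0.04, -0.45, 0.89, 813.77], [0.01, 0.89, 0.45, 656.39], [0.0, 0.0, 0.0, 1.0]]
```

View pics/t0.png

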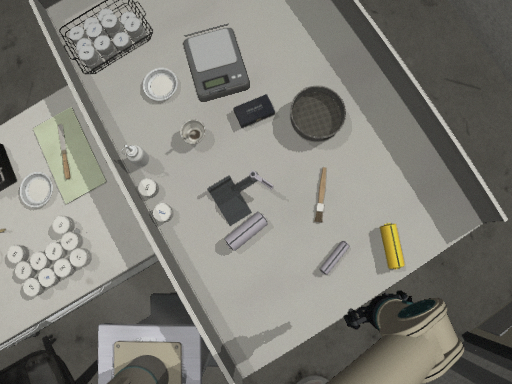

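View pics/s0.png

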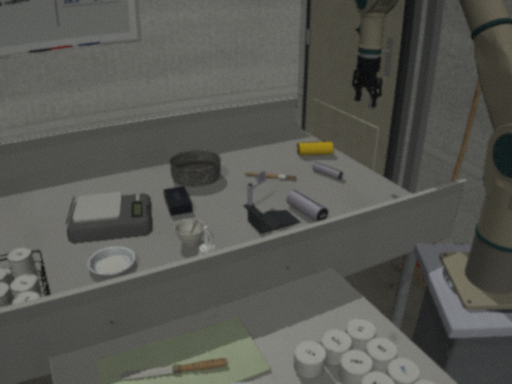

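Top view: the thick grey tube is at (246,231), the cradle at (230,200) and the keeper post at about (255,177). Three things are tube-shaped: thick grey (246,231), thin grey (335,258) and yellow (392,246). The thick grey one in front of the ramp is the one meant. I'll confirm with an enlarged crop.

```bash
python3 - <<'E'
import cv2
a=cv2.imread('pics/t0.png')[160:260,190:310]
b=cv2.imread('pics/s0.png')[160:240,235:335]
a=cv2.resize(a,None,fx=5,fy=5,interpolation=cv2.INTER_CUBIC)
cv2.imwrite('pics/t0c.png',a)
cv2.imwrite('pics/s0c.png',cv2.resize(b,None,fx=6,fy=6,interpolation=cv2.INTER_CUBIC))
E
```

```text
(no output)
```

View pics/t0c.png

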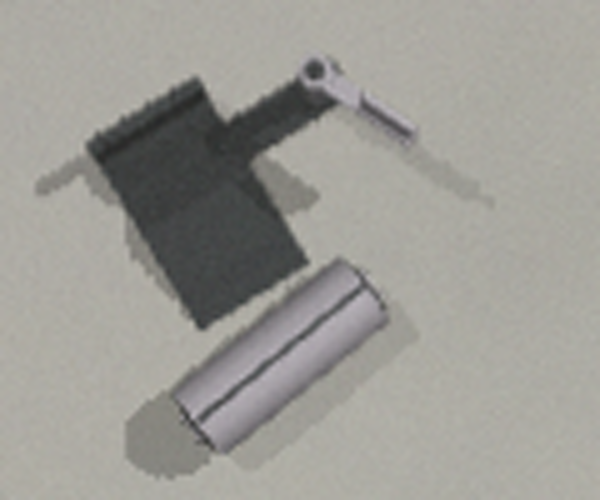

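View pics/s0c.png

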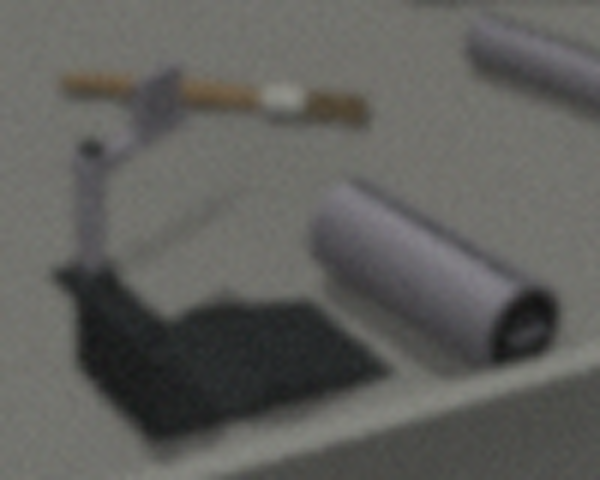

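The crop confirms the thick tube beside the ramp foot, full-crop px (280,355). The cradle's ramp foot corners are (203,328) and (307,263), the pivot is (315,70), and the tab runs (362,97)–(412,137).

```bash
cat >> h.py <<'E'
E
python3 - <<'E'
from h import *
f=lambda p:np.array(p,float)/5+[190,160]-0.4
foot=plane('top',f([[203,328],[307,263]]),0)[:,:2]
print('foot',foot,np.linalg.norm(foot[0]-foot[1]))
piv=plane('top',f([[315,70]]),72)[0,:2]
stop=plane('top',f([[88,148],[195,78]]),46)[:,:2]
print('piv',piv,'stop',stop,np.linalg.norm(stop[0]-stop[1]))
# fit cradle: points local
L=np.array([[-90,40],[-90,-40],[0,-100]]);W=np.r_[foot,[piv]]
def fit(L,W):
    a=L-L.mean(0);b=W-W.mean(0);th=np.arctan2((a[:,0]*b[:,1]-a[:,1]*b[:,0]).sum(),(a*b).sum())
    r=np.array([[np.cos(th),-np.sin(th)],[np.sin(th),np.cos(th)]]);return th,r,W.mean(0)-r@L.mean(0)
th,r,t=fit(L,W);print('th',th,'t',t,'res',(L@r.T+t-W).round(1), 'stop local',(stop-t)@r)
tab=plane('top',f([[362,97],[412,137]]),100)[:,:2]
print('tab local',(tab-t)@r,'piv local',(piv-t)@r)
im=cv2.imread('pics/t0.png')
for n,box in(('top',(200,205,275,258)),('side',(285,188,330,222))):
    im=cv2.imread('pics/%s0.png'%n[0]).astype(int);
    x0,y0,x1,y1=box
    hsv=cv2.cvtColor(im.astype(np.uint8),cv2.COLOR_BGR2HSV)
    print(n,[im[y,x].tolist() for x,y in ((246,231),(240,226),(260,250),(232,210))] )
tc=f([[366,287],[198,426]])
tw=plane('top',tc,25)[:,:2];print('tube ends',tw,np.linalg.norm(tw[0]-tw[1]),'local',(tw-t)@r,'mid',(tw.mean(0)-t)@r)
# side check
T=np.r_[tw.mean(0),25]; print('proj side tube',proj('side',[T,[*t,2],[*piv,72],[*tw[0],25],[*tw[1],25]]))
print(proj('top',[[*(r@[x,y]+t),z] for x,y,z in((31,40,46),(31,-40,46),(-20,40,13.5),(-20,-40,13.5),(0,-100,72))])*5-np.array([190,160])*5)
E
```

```text
foot [[ 453.46404456 -254.71179223]
 [ 493.16268125 -319.62876096]] 76.09332811873477
piv [ 601.45599936 -326.43760055] stop [[ 560.11723208 -188.2442006 ]
 [ 602.48372129 -253.12760393]] 77.49048609231254
th 0.5422929903996951 t [ 550.21584764 -240.74238593] res [[-1.   1.8]
 [ 0.6 -1.8]
 [ 0.4  0. ]] stop local [[ 35.57519288  39.85602248]
 [ 38.37684432 -37.58380051]]
tab local [[ -33.04940536 -111.97391265]
 [ -68.1645876  -124.1242775 ]] piv local [ -0.33881647 -99.84542134]
top [[142, 138, 142], [114, 111, 112], [165, 171, 172], [74, 75, 71]]
side [[111, 115, 114], [111, 115, 114], [69, 73, 73], [110, 113, 115]]
tube ends [[ 475.69907596 -355.7401997 ]
 [ 392.89210233 -253.20199   ]] 131.79939048544296 local [[-123.17619318  -60.04058517]
 [-141.18253576   70.52300454]] mid [-132.17936447    5.24120969]
proj side tube [[305.45830816 205.53845638]
 [264.70334193 222.70901058]
 [248.44508179 186.12810037]
 [290.9093992  196.75141082]
 [321.0472661  214.95789465]]
[[ 89.62670752 152.47714686]
 [202.648157    84.07221947]
 [138.07158379 229.73105621]
 [248.52251107 162.35851269]
 [312.92237799  67.39098026]]
```

```bash
cat >> h.py <<'E'
TH=0.555
r=np.array([[np.cos(TH),-np.sin(TH)],[np.sin(TH),np.cos(TH)]])
t=np.array([551.,-240.5])
def loc(p): return (np.array(p)[...,:2]-t)@r
def wor(x,y,z): return np.r_[r@[x,y]+t,z]
def inc(p,yaw):
    s=ctrl.read_state();A=R.from_euler('xyz',s['tool_rot']);B=R.from_euler('xyz',[np.pi,0,yaw])
    print('tcp',s['eef_pos'].round(1),'loc',loc(s['eef_pos']).round(1),'yaw',s['tool_rot'].round(3),'F',s['force'].round(1),'clk',s['clock'],'w',s['width'].round(1))
    print('inc',(A.inv().apply(p-s['eef_pos'])/10).round(2),(A.inv()*B).as_rotvec(degrees=True).round(2))
E
python3 - <<'E'
from h import *
print(wor(-195,3,200));inc(wor(-195,3,200),TH)
print('thin',loc(plane('top',[[324,272],[347,244]],15)),'brush',loc(plane('top',[[323,170],[318,220]],5)),'tins',loc(plane('top',[[147,187],[162,212]],38)))
print(eyes.calibration('wrist'))
E
```

```text
[ 383.68858425 -340.70424222  200.        ]Traceback (most recent call last):
  File "<stdin>", line 2, in <module>
  File "h.py", line 31, in inc
    print('tcp',s['eef_pos'].round(1),'loc',loc(s['eef_pos']).round(1),'yaw',s['tool_rot'].round(3),'F',s['force'].round(1),'clk',s['clock'],'w',s['width'].round(1))
                                                                                                                                                 ^^^^^^^^^^^^^^^^
AttributeError: 'float' object has no attribute 'round'
```

```bash
sed -i "s/s\['width'\].round(1)/round(s['width'],1)/" h.py
python3 - <<'E'
from h import *
inc(wor(-195,3,200),TH)
print('thin',loc(plane('top',[[324,272],[347,244]],15)),'brush',loc(plane('top',[[323,170],[318,220]],5)),'tins',loc(plane('top',[[147,187],[162,212]],38)))
print(eyes.calibration('wrist'))
E
```

```text
tcp [ 239.6 -603.6  210.5] loc [-456.  -144.5] yaw [-3.14   0.     0.378] F [ 0.  -0.6  0.6] clk 0.1 w 85.1
inc [ 23.09 -19.12   1.08] [-1.000e-01 -1.000e-02 -1.015e+01]
thin [[-364.87864776 -124.95967715]
 [-333.38253695 -231.54358034]] brush [[-100.92563478 -300.88884793]
 [-223.83100135 -198.85416911]] tins [[142.59402228 193.34664082]
 [ 51.06200294 192.61548541]]
{'fx': 344.8900454691874, 'fy': 344.8900454691874, 'cx': 256.2445784048227, 'cy': 188.80724068438607, 'dist': array([-0.06578642,  0.        ,  0.        ,  0.        ,  0.        ]), 'tool_from_camera': array([[-4.39408479e-04,  9.55130832e-01,  2.96183896e-01,
         7.51967009e+01],
       [ 9.99999728e-01,  5.95190446e-04, -4.35798126e-04,
        -1.07011287e+00],
       [-5.92530052e-04,  2.96183624e-01, -9.55130834e-01,
        -1.63133329e+02],
       [ 0.00000000e+00,  0.00000000e+00,  0.00000000e+00,
         1.00000000e+00]])}
```

>>> move_arm(increments=[[3,-1.6,-0.3,0,0,-1],[7,-3.7,-0.5,0,0,-2],[11,-5.8,-0.8,0,0,-3],[15,-7.9,-1,0,0,-4],[19,-10,-1.2,0,0,-5],[23,-12.1,-1.5,0,0,-6],[27,-14.2,-1.8,0,0,-7],[31,-16.3,-2,0,0,-8],[34,-17.9,-2,0,0,-9],[36,-18.9,-2,0,0,-10.15],[36.8,-19.2,-2,0,0,-10.15],[36.8,-19.2,-2,0,0,-10.15],[36.8,-19.2,-2,0,0,-10.15]])

```text
clock: 1.4
eef_pos: [509.7, -291.6, 231.1]
tool_rot: [3.142, 0.002, 0.553]
force: [-1.6, -0.5, 0.5]
width: 85.2
```

```bash
python3 - <<'E'
from h import *
inc(wor(-195,3,200),TH)
grab('wrist','w0')
c=[(-90,40,0),(-90,-40,0),(-20,40,13.5),(-20,-40,13.5),(31,40,46),(31,-40,46),(0,-100,72)]
print(proj('wrist',[wor(*p) for p in c]).round(1))
E
```

```text
tcp [ 509.7 -291.6  231.1] loc [-62.  -21.7] yaw [3.142e+00 2.000e-03 5.530e-01] F [-1.6 -0.5  0.5] clk 1.4 w 85.2
inc [-13.3   -2.44   3.13] [ 0.    0.09 -0.13]
[[204.8 173.1]
 [272.5 172.9]
 [200.1 114. ]
 [273.7 113.6]
 [192.4  63.3]
 [275.9  62.8]
 [342.8  97.2]]
```

View pics/w0.png

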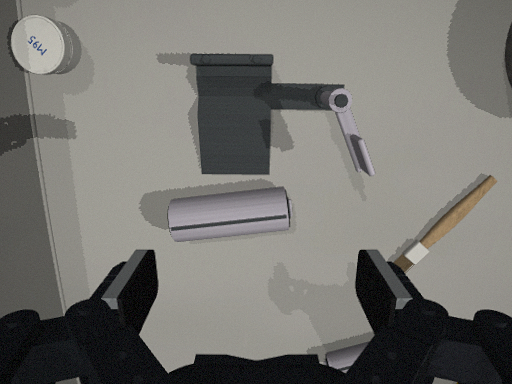

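Wrist view: the cradle is square in the picture, with foot corners at (202,174) and (270,174) and the pivot at (340,100), about 2 px left of my prediction. The tube centre is about (231,213), tilted about 0.13 rad, and the tab runs (360,172)–(374,174).

```bash
python3 - <<'E'
from h import *
print('foot',loc(plane('wrist',[[202,174],[270.5,174]],0)),'piv',loc(plane('wrist',[[340,100]],72)),'stoptop',loc(plane('wrist',[[191,63],[273,63]],46)))
p=plane('wrist',[[231,213.5],[174,221],[288,206]],25);print('tube',loc(p))
E
sed -i 's/^t=.*/t=np.array([551.,-240.5])+r@[-1.,2.]/' h.py
python3 - <<'E'
from h import *
print(t);inc(wor(-185,3,120),TH);inc(wor(-185,3,10),TH)
E
```

```text
foot [[-91.04597803  43.37131368]
 [-91.37219772 -37.65711058]] piv [[ -2.53187138 -97.53689315]] stoptop [[ 31.33609265  41.3648323 ]
 [ 30.80161794 -37.24611388]]
tube [[-131.41461063    8.31574329]
 [-140.59673801   74.76813094]
 [-122.50177385  -56.88218623]]
[ 549.09621296 -239.32714242]
tcp [ 509.5 -291.9  231.1] loc [-61.3 -23.8] yaw [3.141e+00 2.000e-03 5.520e-01] F [-1.  -1.  -0.2] clk 1.45 w 85.4
inc [-12.36  -2.65  11.13] [ 0.01  0.09 -0.18]
tcp [ 509.5 -291.9  231.1] loc [-61.3 -23.8] yaw [3.141e+00 2.000e-03 5.520e-01] F [-1.  -1.  -0.2] clk 1.45 w 85.4
inc [-12.34  -2.65  22.13] [ 0.01  0.09 -0.18]
```

>>> move_arm(increments=[[-3,-0.6,1,0,0,0],[-7,-1.3,3,0,0,0],[-11,-2,6,0,0,0],[-12.4,-2.3,10,0,0,0],[-12.4,-2.3,14,0,0,0],[-12.4,-2.3,18,0,0,0],[-12.4,-2.3,21,0,0,0],[-12.4,-2.3,22.4,0,0,0],[-12.4,-2.3,22.4,0,0,0],[-12.4,-2.3,22.4,0,0,0]])

```text
clock: 2.45
eef_pos: [393.6, -336.8, 8.1]
tool_rot: [3.14, -0.0, 0.554]
force: [-0.6, 0.4, 0.2]
width: 85.1
```

```bash
python3 - <<'E'
from h import *
inc(wor(-60,0,20),TH)
E
```

```text
tcp [ 393.6 -336.8    8.1] loc [-183.5   -0.9] yaw [ 3.14  -0.     0.554] F [-0.6  0.4  0.2] clk 2.45 w 85.1
inc [12.35 -0.1  -1.18] [ 0.07 -0.01 -0.07]
```

>>> move_arm(increments=[[0.3,0,0,0,0,0],[0.6,0,0,0,0,0],[0.9,0,0,0,0,0],[1.2,0,0,0,0,0],[1.5,0,0,0,0,0],[1.8,0,0,0,0,0],[2.1,0,0,0,0,0],[2.4,0,0,0,0,0],[2.7,0,0,0,0,0],[3.0,0,0,0,0,0],[3.3,0,0,0,0,0],[3.6,0,0,0,0,0],[3.9,0,0,0,0,0],[4.2,0,0,0,0,0],[4.5,0,0,0,0,0],[4.8,0,0,0,0,0],[5.1,0,0,0,0,0],[5.3,0,0,0,0,0],[5.5,0,0,0,0,0],[5.5,0,0,0,0,0]])

```text
clock: 4.45
eef_pos: [433.6, -307.5, 12.6]
tool_rot: [-3.135, 0.008, 0.554]
force: [-17.5, -0.1, 64.0]
width: 85.6
```

```bash
python3 - <<'E'
from h import *
inc(wor(-60,0,20),TH)
a=grab('top')[160:260,190:310];b=grab('wrist')
a=cv2.resize(a,(460,384),interpolation=cv2.INTER_CUBIC)
b=cv2.resize(b,(340,384*340//512))
c=np.zeros((384,800,3),np.uint8);c[:,:460]=a;c[:b.shape[0],460:]=b
cv2.imwrite('pics/m1.png',c[:,:,::-1])
E
```

```text
tcp [ 433.6 -307.5   12.6] loc [-134.1    3. ] yaw [-3.135  0.008  0.554] F [-17.5  -0.1  64. ] clk 4.45 w 85.6
inc [ 7.4   0.28 -0.8 ] [-0.36  0.47 -0.06]
```

View pics/m1.png

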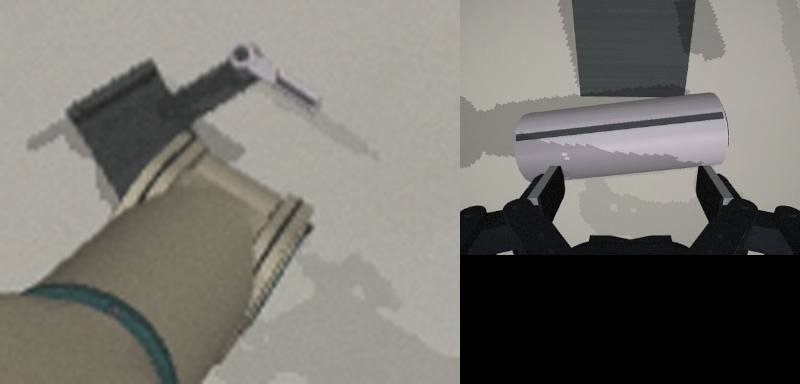

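The left finger rode up on the tube's back with 64 N vertically, so the open fingertips stand higher than the TCP. I'll lift off, back away and go lower.

>>> move_arm(increments=[[5.3,0,-0.5,0,0,0],[5.0,0,-1,0,0,0],[4.7,0,-1.5,0,0,0],[4,0,-2,0,0,0],[3,0,-2,0,0,0],[1.5,0,-2,0,0,0],[0,0,-2,0,0,0],[-1.5,0,-2,0,0,0],[-3,0,-2,0,0,0],[-3,0,-2,0,0,0]])

```text
clock: 5.55
eef_pos: [411.4, -324.6, 27.1]
tool_rot: [-3.141, 0.002, 0.55]
force: [-1.0, 0.8, -0.6]
width: 85.2
```

```bash
python3 - <<'E'
from h import *
inc(wor(-60,0,20),TH)
b=grab('wrist','w1')
E
```

```text
tcp [ 411.4 -324.6   27.1] loc [-1.619e+02  1.000e-01] yaw [-3.141e+00  2.000e-03  5.500e-01] F [-1.   0.8 -0.6] clk 5.55 w 85.2
inc [10.19 -0.03  0.69] [-0.06  0.12 -0.26]
```

View pics/w1.png

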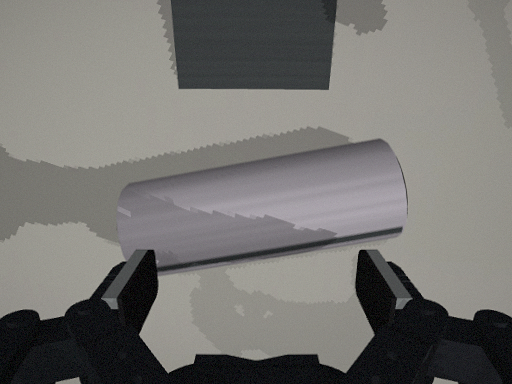

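```bash
python3 - <<'E'
from h import *
im=grab('wrist')
def cen():
    p=plane('wrist',[[262,205],[125,225],[400,185]],25);print('tube',loc(p).round(1))
    p=plane('wrist',[[179,89],[328,90]],0);print('foot',loc(p).round(1))
cen()
w0=cv2.imread('pics/w1.png')[:,:,::-1]
print(abs(im.astype(int)-w0).mean(2)[120:250,120:410].mean())
E
```

```text
tube [[-142.9   -2.1]
 [-154.    69.8]
 [-132.4  -72. ]]
foot [[-86.   42.1]
 [-86.7 -37.7]]
12.921229000884173
```

```bash
python3 - <<'E'
from h import *
a=[grab('wrist').astype(int) for _ in range(4)]
w0=cv2.imread('pics/w1.png')[:,:,::-1]
for b in [w0]+a[:3]:
    d=abs(a[3]-b).mean(2);print(d[120:250,160:410].mean(),d[20:80,20:160].mean())
cv2.imwrite('pics/w2.png',a[3][:,:,::-1].astype(np.uint8))
print(ctrl.read_state()['clock'])
E
```

```text
23.53356923076923 2.5340873015873013
12.353271794871794 2.1605555555555553
8.378143589743589 2.1708333333333334
5.003076923076923 2.1678174603174605
5.85
```

View pics/w2.png

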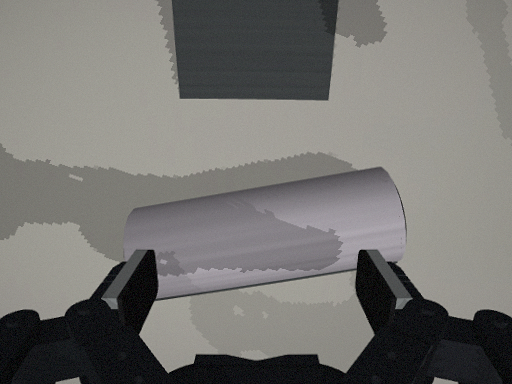

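```bash
python3 - <<'E'
from h import *
c=eyes.calibration('wrist');K,d,_=cam('wrist');M=np.linalg.inv(np.array(c['tool_from_camera']))
for x in(-11,0,11):
  for z in(-30,-19,-13,0):
    p=M@[x,-42.5,z,1]; print(x,z,cv2.projectPoints((p[:3]*[1,-1,-1]).reshape(1,3),np.zeros(3),np.zeros(3),K,d)[0].ravel().round(1))
s=ctrl.read_state();print(s['eef_pos'],loc(s['eef_pos']),s['clock'],s['force'])
E
```

```text
-11 -30 [163.7 285.1]
-11 -19 [169.5 272.3]
-11 -13 [172.3 265.9]
-11 0 [177.9 253.5]
0 -30 [161.5 263.4]
0 -19 [167.5 251.6]
0 -13 [170.5 245.8]
0 0 [176.4 234.5]
11 -30 [159.2 240.5]
11 -19 [165.6 230. ]
11 -13 [168.7 224.8]
11 0 [174.9 214.7]
[ 415.70910393 -321.97602464   27.33467619] [-1.56917037e+02  4.41220501e-02] 5.85 [ 0.41525029  0.66506228 -0.53575541]
```

The tip pixels show that the fully open tips stand about 35 mm behind the TCP, so they slid over the tube, and it is now rolling slowly back. I'll go over and behind it, and half close the fingers so the tips sit lower.

>>> move_arm(increments=[[-1,0,-3,0,0,0],[-5,0,-6,0,0,0],[-9,0,-6,0,0,0],[-12,0,-4,0,0,0],[-12,0,-1,0,0,0],[-12,0,0.5,0,0,0],[-12,0,0.5,0,0,0]], grip=0)

```text
clock: 6.55
eef_pos: [312.2, -384.5, 20.7]
tool_rot: [-3.138, 0.0, 0.556]
force: [0.1, 0.2, 0.2]
width: 42.9
```

```bash
python3 - <<'E'
from h import *
inc(wor(-60,0,20),TH)
b=grab('wrist','w3');t1=grab('top','t3')
E
```

```text
tcp [ 312.2 -384.5   20.7] loc [-277.8    1.4] yaw [-3.138  0.     0.556] F [0.1 0.2 0.2] clk 6.55 w 42.9
inc [21.78  0.16  0.06] [-0.21  0.02  0.04]
```

View pics/w3.png

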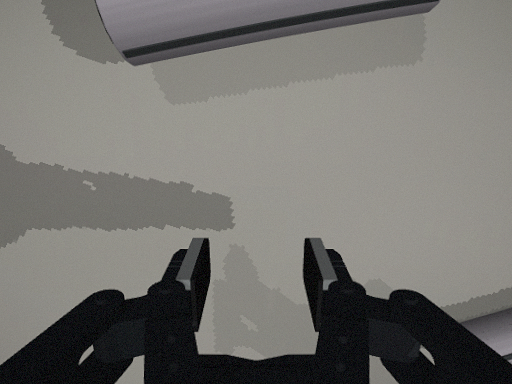

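```bash
python3 - <<'E'
from h import *
c=eyes.calibration('wrist');K,d,_=cam('wrist');M=np.linalg.inv(np.array(c['tool_from_camera']))
for x in(-11,0,11):
  for z in(-30,-19,-10,0):
    p=M@[x,-21.5,z,1]; print(x,z,cv2.projectPoints((p[:3]*[1,-1,-1]).reshape(1,3),np.zeros(3),np.zeros(3),K,d)[0].ravel().round(1))
def tang(px):  # rear tangent -> axis x at z=25 (ignoring tilt)
    o,v=ray('wrist',px); o2=loc(o); vl=v[:,:2]@r
    out=[]
    for k in range(len(px)):
        n=np.array([vl[k,0],v[k,2]]);n/=np.linalg.norm(n)
        s=(25-o[2])/n[1]; xi=o2[0]+s*n[0]           # ray at z=25
        xc=xi+25/abs(n[1])
        out.append((round(xc,1), round(o2[1]+vl[k,1]*(25-o[2])/v[k,2],1)))
    return out
print(tang([[135,65],[286,38],[437,12]]))
a=cv2.imread('pics/w3.png',0).astype(np.float32)
for _ in range(3):
    b=cv2.cvtColor(grab('wrist'),cv2.COLOR_RGB2GRAY).astype(np.float32)
    print(cv2.phaseCorrelate(a[:110,120:420],b[:110,120:420],cv2.createHanningWindow((300,110),cv2.CV_32F)), [int(np.argmin(b[:80,x])) for x in(180,280,380)])
print(ctrl.read_state()['clock'])
E
```

```text
-11 -30 [210.5 285.5]
-11 -19 [213.3 272.5]
-11 -10 [215.4 263.1]
-11 0 [217.5 253.6]
0 -30 [209.3 263.6]
0 -19 [212.4 251.8]
0 -10 [214.6 243.2]
0 0 [216.8 234.6]
11 -30 [208.2 240.7]
11 -19 [211.4 230.1]
11 -10 [213.7 222.4]
11 0 [216.  214.8]
[(np.float64(-169.0), np.float64(55.1)), (np.float64(-157.9), np.float64(-11.8)), (np.float64(-145.7), np.float64(-77.6))]
((0.801364400211753, 1.2543338073011512), 0.3499854966269599) [45, 22, 5]
((-4.017534290539146, 1.6895168072879798), 0.5334897749159071) [43, 27, 6]
((-4.563679638314397, 1.571405826884714), 0.4273053240246243) [44, 23, 5]
6.8
```

>>> move_arm(increments=[[0,0,0.5,0,0,0],[0,0,1,0,0,0],[0,0,1.3,0,0,0],[0,0,1.6,0,0,0],[0,0,1.8,0,0,0],[0,0,1.9,0,0,0],[0,0,1.9,0,0,0]])

```text
clock: 7.5
eef_pos: [312.7, -385.8, 3.2]
tool_rot: [-3.141, 0.0, 0.555]
force: [0.7, 0.4, 0.4]
width: 42.7
```

>>> move_arm(increments=[[0,0,0.2,0,0,0],[0,0,0.4,0,0,0],[0,0,0.6,0,0,0],[0,0,0.6,0,0,0]])

```text
clock: 7.9
eef_pos: [312.7, -385.6, -3.0]
tool_rot: [-3.141, 0.0, 0.555]
force: [0.8, 0.3, -0.2]
width: 42.9
```

>>> move_arm(increments=[[0,0,0.2,0,0,0],[0,0,0.4,0,0,0],[0,0,0.6,0,0,0],[0,0,0.8,0,0,0],[0,0,0.8,0,0,0]])

```text
clock: 8.4
eef_pos: [312.7, -385.6, -11.0]
tool_rot: [-3.141, 0.0, 0.555]
force: [-0.2, 0.1, 0.2]
width: 42.8
```

>>> move_arm(increments=[[1,0.4,0,0,0,-2],[2,0.8,0,0,0,-4],[3,1.2,0.1,0,0,-6],[4,1.6,0.2,0,0,-8],[4.7,2,0.3,0,0,-8.5],[5.2,2.1,0.3,0,0,-8.5],[5.2,2.1,0.3,0,0,-8.5]])

```text
clock: 9.1
eef_pos: [369.0, -375.8, -13.8]
tool_rot: [3.141, -0.0, 0.704]
force: [0.7, -0.3, 0.1]
width: 42.8
```

```bash
python3 - <<'E'
from h import *
inc(wor(-60,0,20),TH)
b=grab('wrist','w4')
E
```

```text
tcp [ 369.  -375.8  -13.8] loc [-225.   -21.1] yaw [ 3.141 -0.     0.704] F [ 0.7 -0.3  0.1] clk 9.1 w 42.8
inc [16.63  0.37 -3.37] [ 0.01 -0.03  8.56]
```

View pics/w4.png

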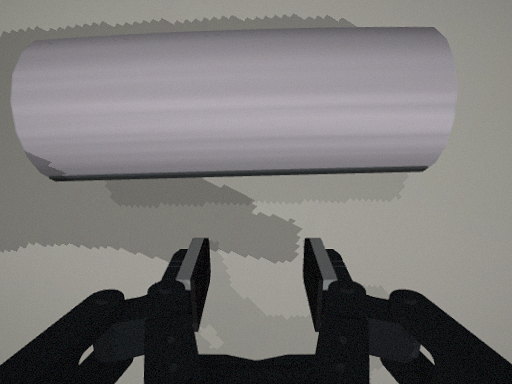

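>>> move_arm(increments=[[0.4,0,0,0,0,0],[0.8,0,0,0,0,0],[1.2,0,0,0,0,0],[1.6,0,0,0,0,0],[2.0,0,0,0,0,0],[2.3,0,0,0,0,0],[2.6,0,0,0,0,0],[2.9,0,0,0,0,0],[3.2,0,0,0,0,0],[3.5,0,0,0,0,0],[3.8,0,0,0,0,0],[4.0,0,0,0,0,0]])

```text
clock: 10.35
eef_pos: [398.9, -350.1, -13.7]
tool_rot: [3.142, -0.0, 0.704]
force: [-0.1, -0.1, 0.4]
width: 42.8
```

```bash
python3 - <<'E'
from h import *
inc(wor(-60,0,20),TH)
for k in range(3):
    g=cv2.cvtColor(grab('wrist','w5' if k==2 else None),cv2.COLOR_RGB2GRAY).astype(int)
    for x in (60,180,257,330,400): print(x,g[0:260:10,x].tolist())
    print()
E
```

```text
tcp [ 398.9 -350.1  -13.7] loc [-186.  -15.] yaw [ 3.142 -0.     0.704] F [-0.1 -0.1  0.4] clk 10.35 w 42.8
inc [12.69  0.38 -3.37] [ 0.   -0.01  8.51]
60 [146, 147, 146, 148, 150, 152, 151, 154, 156, 155, 156, 117, 122, 90, 116, 131, 143, 148, 129, 129, 131, 123, 122, 114, 113, 82]
180 [62, 59, 156, 156, 159, 158, 156, 159, 158, 160, 164, 125, 127, 108, 127, 143, 145, 154, 165, 166, 170, 171, 165, 159, 112, 46]
257 [61, 63, 63, 154, 154, 153, 158, 159, 159, 157, 121, 126, 125, 106, 129, 143, 151, 155, 167, 170, 174, 167, 170, 164, 123, 38]
330 [60, 63, 60, 63, 155, 157, 153, 155, 157, 156, 124, 124, 78, 107, 129, 142, 151, 153, 159, 166, 169, 160, 169, 159, 151, 41]
400 [149, 149, 150, 151, 151, 155, 153, 154, 158, 156, 157, 157, 83, 111, 129, 139, 145, 155, 153, 166, 170, 163, 162, 155, 152, 118]

60 [146, 146, 151, 150, 150, 151, 152, 153, 155, 154, 157, 121, 120, 95, 120, 136, 144, 124, 134, 131, 130, 125, 121, 119, 102, 39]
180 [58, 64, 155, 153, 157, 152, 157, 159, 163, 161, 123, 129, 126, 110, 128, 144, 148, 162, 161, 169, 170, 162, 164, 161, 115, 43]
257 [63, 60, 66, 155, 155
[... 320 characters left out ...]
, 155, 157, 165, 169, 168, 159, 155, 59, 118]

60 [142, 147, 145, 153, 152, 152, 150, 152, 155, 159, 157, 125, 124, 107, 126, 139, 147, 128, 126, 130, 123, 123, 116, 113, 110, 38]
180 [63, 59, 159, 157, 156, 157, 156, 159, 157, 158, 125, 128, 87, 114, 139, 147, 151, 165, 161, 175, 172, 167, 161, 156, 118, 97]
257 [65, 58, 62, 154, 159, 156, 157, 159, 158, 162, 123, 128, 92, 119, 137, 147, 151, 163, 165, 168, 172, 174, 165, 154, 74, 90]
330 [59, 63, 59, 56, 119, 153, 159, 156, 160, 156, 122, 126, 97, 122, 134, 141, 151, 155, 165, 172, 167, 175, 167, 151, 53, 86]
400 [147, 149, 149, 151, 156, 152, 152, 154, 157, 154, 156, 156, 96, 123, 133, 143, 154, 151, 164, 169, 162, 175, 160, 153, 56, 158]
```

>>> move_arm(increments=[[0.3,0,0,0,0,0],[0.6,0,0,0,0,0],[0.9,0,0,0,0,0],[1.2,0,0,0,0,0],[1.5,0,0,0,0,0],[1.8,0,0,0,0,0],[2.1,0,0,0,0,0],[2.4,0,0,0,0,0],[2.7,0,0,0,0,0],[3.0,0,0,0,0,0],[3.2,0,0,0,0,0],[3.4,0,0,0,0,0],[3.5,0,0,0,0,0]])

```text
clock: 11.8
eef_pos: [425.4, -327.6, -13.7]
tool_rot: [3.142, -0.0, 0.704]
force: [-0.9, -0.2, -0.3]
width: 42.7
```

```bash
cat >> h.py <<'E'
def edges(fn=None):
    """tube front edge: top-down grad, left/right extents in wrist image, and cradle foot"""
    im=grab('wrist',fn);g=cv2.GaussianBlur(cv2.cvtColor(im,cv2.COLOR_RGB2GRAY),(5,5),0).astype(int)
    for x in (60,120,200,257,330,400,450): print(x,g[0:264:8,x].tolist())
    return im
E
python3 - <<'E'
from h import *
inc(wor(-60,0,20),TH)
edges('w6')
E
```

```text
tcp [ 425.4 -327.6  -13.7] loc [-151.6   -9.8] yaw [ 3.142 -0.     0.704] F [-0.9 -0.2 -0.3] clk 11.8 w 42.7
inc [ 9.21  0.38 -3.37] [ 0.   -0.01  8.51]
60 [162, 162, 164, 166, 167, 167, 169, 170, 170, 170, 172, 173, 173, 153, 135, 135, 134, 118, 136, 149, 65, 63, 141, 143, 145, 150, 149, 142, 137, 132, 124, 116, 103]
120 [167, 168, 169, 171, 171, 173, 174, 174, 174, 175, 176, 176, 176, 149, 138, 137, 108, 124, 139, 155, 63, 98, 176, 180, 185, 193, 191, 187, 140, 136, 127, 121, 104]
200 [70, 69, 69, 70, 69, 70, 68, 70, 70, 72, 71, 70, 72, 69, 141, 141, 108, 131, 139, 151, 66, 165, 179, 183, 190, 196, 192, 187, 184, 178, 149, 121, 102]
257 [68, 68, 72, 70, 70, 71, 72, 69, 70, 71, 71, 72, 67, 58, 56, 140, 114, 134, 147, 112, 68, 175, 180, 182, 191, 195, 190, 186, 183, 177, 153, 120, 111]
330 [70, 69, 70, 69, 71, 72, 71, 71, 71, 71, 70, 69, 74, 55, 55, 66, 117, 132, 148, 69, 68, 177, 178, 182, 191, 193, 188, 185, 182, 175, 169, 157, 29]
400 [129, 129, 130, 130, 131, 131, 133, 133, 134, 173, 173, 174, 175, 175, 176, 117, 116, 130, 148, 66, 86, 174, 175, 181, 188, 188, 185, 182, 179, 172, 165, 150, 176]
450 [161, 162, 163, 164, 165, 167, 167, 168, 169, 169, 170, 170, 171, 172, 171, 172, 172, 173, 173, 173, 173, 174, 174, 173, 172, 172, 172, 172, 172, 173, 172, 172, 171]
```

```bash
python3 - <<'E'
from h import *
g=cv2.GaussianBlur(cv2.imread('pics/w6.png',0),(3,3),0).astype(int)
print(g[180,0:130:4].tolist());print(g[180,400:480:3].tolist());print(g[220,0:130:4].tolist());print(g[220,400:480:3].tolist())
print('row40',g[40,140:420:4].tolist())
for p,z in (([[200,110],[257,116]],0),([[12,190],[430,190]],40)): print(loc(plane('wrist',p,z)))
E
```

```text
[133, 132, 134, 134, 133, 134, 135, 139, 138, 140, 139, 140, 141, 141, 141, 141, 142, 149, 175, 174, 175, 176, 175, 175, 175, 177, 177, 177, 178, 179, 178, 178, 179]
[175, 175, 176, 176, 176, 174, 176, 175, 174, 175, 175, 175, 175, 173, 173, 174, 172, 173, 171, 171, 172, 172, 171, 172, 169, 169, 170]
[132, 133, 134, 132, 133, 134, 135, 134, 136, 137, 137, 137, 139, 138, 137, 139, 137, 140, 141, 140, 139, 142, 142, 141, 141, 141, 142, 141, 141, 165, 184, 142, 157]
[181, 181, 180, 180, 181, 180, 179, 181, 179, 180, 180, 179, 173, 173, 172, 173, 172, 172, 171, 172, 171, 170, 170, 170, 170, 170, 169]
row40 [172, 173, 173, 169, 139, 106, 68, 68, 67, 68, 68, 68, 67, 70, 69, 70, 70, 71, 71, 72, 72, 71, 71, 71, 71, 69, 70, 69, 70, 70, 71, 70, 69, 70, 70, 71, 69, 70, 70, 70, 70, 70, 70, 70, 71, 69, 72, 71, 73, 70, 70, 70, 70, 71, 64, 53, 54, 103, 133, 133, 131, 132, 132, 132, 131, 130, 132, 131, 131, 130]
[[-9.15951347e+01  2.44107123e+01]
 [-9.05658923e+01  2.49751923e-02]]
[[-123.38518118   80.621173  ]
 [-102.29122982  -60.87097424]]
```

>>> move_arm(increments=[[0.1,-0.08,0,0,0,0.9],[0.2,-0.16,0,0,0,1.8],[0.3,-0.24,0,0,0,2.7],[0.4,-0.32,0,0,0,3.6],[0.5,-0.4,0,0,0,4.5],[0.6,-0.48,0,0,0,5.4],[0.7,-0.56,0,0,0,6.3],[0.8,-0.64,0,0,0,7.2],[0.9,-0.72,0,0,0,8.0],[1.0,-0.77,0,0,0,8.5],[1.0,-0.77,0,0,0,8.5]])

```text
clock: 12.95
eef_pos: [428.0, -315.1, -13.7]
tool_rot: [-3.142, -0.0, 0.555]
force: [0.2, 0.1, 0.4]
width: 42.9
```

```bash
python3 - <<'E'
from h import *
inc(wor(-60,0,20),TH)
edges('w7')
E
```

```text
tcp [ 428.  -315.1  -13.7] loc [-142.8   -0.6] yaw [-3.142 -0.     0.555] F [0.2 0.1 0.4] clk 12.95 w 42.9
inc [ 8.28 -0.06 -3.37] [-0.   -0.01 -0.  ]
60 [155, 157, 158, 159, 160, 162, 163, 163, 164, 165, 166, 166, 167, 167, 169, 167, 131, 131, 124, 98, 134, 149, 160, 162, 167, 169, 173, 139, 140, 137, 134, 124, 116]
120 [160, 161, 161, 163, 164, 165, 167, 168, 168, 168, 169, 170, 170, 171, 138, 133, 133, 43, 130, 142, 159, 163, 167, 171, 176, 178, 182, 184, 182, 177, 169, 120, 109]
200 [67, 66, 67, 67, 68, 69, 67, 69, 66, 69, 66, 67, 58, 54, 53, 45, 127, 140, 157, 162, 167, 171, 176, 181, 184, 186, 185, 184, 175, 167, 158, 140, 14]
257 [66, 67, 66, 68, 68, 70, 68, 69, 69, 70, 67, 51, 52, 53, 57, 130, 144, 157, 161, 166, 169, 175, 180, 184, 186, 187, 183, 175, 167, 158, 141, 120, 133]
330 [65, 63, 66, 68, 67, 67, 70, 69, 69, 70, 51, 52, 47, 123, 134, 151, 157, 161, 168, 172, 177, 181, 186, 185, 186, 179, 170, 166, 154, 132, 160, 128, 22]
400 [127, 126, 124, 126, 126, 127, 128, 129, 129, 166, 167, 64, 125, 138, 150, 155, 161, 165, 171, 175, 180, 184, 183, 180, 174, 167, 159, 143, 155, 161, 169, 169, 169]
450 [154, 156, 157, 158, 159, 160, 160, 161, 161, 163, 164, 164, 165, 166, 166, 166, 166, 166, 167, 167, 167, 166, 165, 167, 166, 166, 166, 167, 166, 166, 167, 166, 167]
```

The tube rolls well, but the two-finger push did not take out its tilt (front edge slope about 0.17). I'll straighten it on the bench by closing the jaws lightly round it and turning, without lifting, then carry on rolling. First I'll measure the tube.

```bash
cat >> h.py <<'E'
def tang(px,sgn):
    o,v=ray('wrist',px);o2=loc(o);vl=v[:,:2]@r;out=[]
    for k in range(len(px)):
        n=np.array([vl[k,0],v[k,2]]);n/=np.linalg.norm(n)
        s=(25-o[2])/n[1];out.append([o2[0]+s*n[0]+sgn*25/abs(n[1]),o2[1]+vl[k,1]*(25-o[2])/v[k,2]])
    return np.array(out).round(1)
E
python3 - <<'E'
from h import *
print(ctrl.read_state()['qpos'].round(3))
g=cv2.GaussianBlur(cv2.imread('pics/w7.png',0),(3,3),0).astype(int)
E=[]
for x in (80,120,160,360,390,410):
    c=np.diff(g[60:200,x]); k=60+int(np.argmin(g[60:200,x])) ; print(x,k,g[k-12:k+14:2,x].tolist());E.append([x,k+4])
print(tang(E,-1))
for y in (150,170,190,210): print(y,g[y,0:100:4].tolist(),g[y,380:470:4].tolist())
E
```

```text
[ 0.58   0.819  0.004  1.997 -0.009  0.326 -0.425]
80 144 [131, 131, 131, 131, 128, 66, 40, 60, 99, 124, 128, 132, 135]
120 136 [132, 133, 132, 132, 135, 67, 40, 59, 94, 125, 130, 133, 136]
160 128 [53, 52, 50, 50, 52, 50, 42, 55, 86, 124, 130, 132, 134]
360 92 [169, 169, 169, 169, 166, 92, 41, 56, 86, 120, 123, 126, 130]
390 87 [166, 167, 168, 167, 167, 76, 40, 56, 87, 119, 121, 125, 126]
410 85 [166, 166, 165, 166, 162, 97, 50, 73, 113, 119, 122, 124, 126]
[[-115.7   65.7]
 [-112.8   50.2]
 [-109.9   35.1]
 [ -97.   -36.2]
 [ -95.1  -46.8]
 [ -94.3  -54. ]]
150 [128, 127, 127, 128, 128, 128, 129, 129, 128, 130, 131, 131, 92, 42, 48, 57, 70, 88, 108, 121, 124, 127, 128, 129, 130] [173, 174, 173, 173, 173, 174, 174, 174, 174, 174, 173, 174, 173, 175, 175, 176, 164, 167, 168, 166, 166, 165, 164]
170 [126, 128, 128, 129, 129, 129, 128, 130, 129, 132, 142, 143, 146, 148, 152, 155, 156, 158, 157, 157, 159, 160, 161, 161, 162] [184, 184, 185, 183, 182, 183, 182, 183, 182, 182, 181, 183, 181, 180, 181, 180, 176, 166, 166, 164, 165, 165, 164]
190 [128, 127, 129, 128, 129, 130, 129, 130, 140, 160, 161, 161, 163, 163, 163, 165, 166, 166, 167, 167, 167, 168, 171, 170, 171] [179, 178, 178, 176, 176, 176, 174, 173, 172, 171, 170, 170, 168, 167, 166, 165, 166, 165, 165, 165, 166, 165, 164]
210 [127, 126, 126, 128, 129, 128, 129, 129, 130, 137, 135, 137, 137, 137, 139, 159, 174, 174, 175, 175, 176, 177, 178, 179, 180] [161, 161, 161, 159, 157, 156, 155, 154, 154, 152, 149, 148, 145, 145, 166, 166, 165, 165, 165, 165, 164, 165, 164]
```

>>> move_arm(increments=[[-0.8,0,0,0,0,0],[-1,0,-3,0,0,0],[-1,0,-7,0,0,4],[-0.5,-0.1,-11,0,0,12],[0.5,-0.2,-12,0,0,20],[1.5,-0.3,-12,0,0,28],[2.5,-0.4,-12,0,0,36],[3.2,-0.5,-12,0,0,44],[3.9,-0.56,-12,0,0,52],[3.9,-0.56,-12,0,0,60],[3.9,-0.56,-12,0,0,68],[3.9,-0.56,-12,0,0,75],[3.9,-0.56,-12,0,0,79.7],[3.9,-0.56,-12,0,0,79.7],[3.9,-0.56,-12,0,0,79.7]], grip=1)

```text
clock: 14.5
eef_pos: [457.6, -290.3, 106.3]
tool_rot: [3.141, 0.0, -0.834]
force: [0.4, 0.5, 0.1]
width: 84.9
```

```bash
python3 - <<'E'
from h import *
inc(wor(-104,5,-10),TH+.18-np.pi/2)
b=grab('wrist','w8')
E
```

```text
tcp [ 457.6 -290.3  106.3] loc [-104.6    4.9] yaw [ 3.141  0.    -0.834] F [0.4 0.5 0.1] clk 14.5 w 84.9
inc [-0.   -0.07 11.63] [0.02 0.01 0.08]
```

View pics/w8.png

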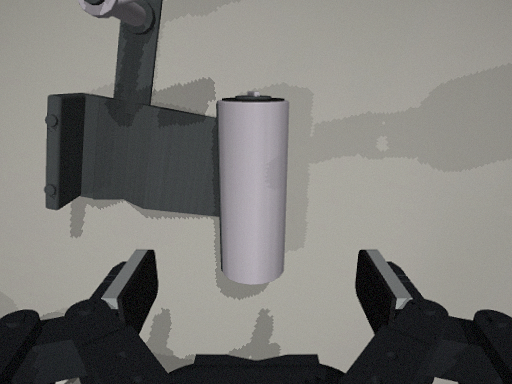

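The tube now lies parallel to tool x, spanning rows 100–280 at about column 252, midway between the jaws. It overlaps the ramp foot on the left. That is 11 pictures viewed.

```bash
python3 - <<'E'
from h import *
print(loc(plane('wrist',[[252,100]],46)),loc(plane('wrist',[[252,282]],30)),loc(plane('wrist',[[252,276]],45)))
print('crad',loc(plane('wrist',[[217,116],[220,216],[85,94],[80,193]],8)))
print(proj('wrist',[wor(-90,-40,0),wor(-90,40,0),wor(-20,-40,13.5),wor(-20,40,13.5),wor(31,40,46),wor(31,-40,46),wor(0,-100,72)]).round(0))
E
```

```text
[[-90.41767502 -57.57876447]] [[-115.12646872   81.61296576]] [[-112.71718923   67.1513768 ]]
crad [[-66.61913788 -39.58394037]
 [-80.84279288  39.29156889]
 [ 33.33014575 -38.72801436]
 [ 34.23326491  40.35444682]]
[[248. 120.]
 [232. 215.]
 [153. 105.]
 [144. 206.]
 [ 59. 210.]
 [ 61.  95.]
 [ 97.  -8.]]
```

>>> move_arm(increments=[[0,0,3,0,0,0],[0,0,6.5,0,0,0],[0,0,9.5,0,0,0],[0,0,11,0,0,0],[0,0,11.4,0,0,0],[0,0,11.4,0,0,0]])

```text
clock: 15.15
eef_pos: [457.7, -290.3, -7.9]
tool_rot: [3.142, 0.001, -0.836]
force: [0.8, 0.8, 0.8]
width: 85.2
```

>>> move_arm(increments=[[0,0,0,0,0,0],[0,0,0,0,0,0],[0,0,0,0,0,0],[0,0,0,0,0,0],[0,0,0,0,0,0],[0,0,0,0,0,0]], grip=0.12)

```text
clock: 15.75
eef_pos: [459.0, -290.3, -6.4]
tool_rot: [-3.141, -0.002, -0.836]
force: [-0.2, 0.9, 4.9]
width: 48.7
```

>>> move_arm(increments=[[0.05,0.05,0,0,0,1],[0.1,0.1,0,0,0,2.5],[0.15,0.2,0,0,0,4],[0.2,0.3,0,0,0,5.5],[0.25,0.4,0,0,0,7],[0.3,0.5,0,0,0,8.5],[0.35,0.55,0,0,0,9.5],[0.4,0.58,0,0,0,10.3],[0.4,0.58,0,0,0,10.3],[0.4,0.58,0,0,0,10.3]])

```text
clock: 16.75
eef_pos: [457.5, -295.6, -6.4]
tool_rot: [-3.139, 0.0, -1.015]
force: [-0.2, 2.8, 7.1]
width: 48.7
```

>>> move_arm(increments=[[0,0,0,0,0,0],[0,0,0,0,0,0],[0,0,0,0,0,0],[0,0,0,0,0,0],[0,0,-1,0,0,0],[0,0,-4,0,0,0],[0,0,-8,0,0,0],[0,0,-11,0,0,0],[0,0,-11.5,0,0,0],[0,0,-11.5,0,0,0]], grip=1)

```text
clock: 17.75
eef_pos: [457.2, -297.2, 108.7]
tool_rot: [-3.14, -0.002, -1.016]
force: [-0.2, -0.5, 0.1]
width: 85.5
```

```bash
python3 - <<'E'
from h import *
inc(wor(-180,0,106),TH)
a=grab('wrist');b=grab('wrist');grab('wrist','w9')
print(abs(a.astype(int)-b).mean())
g=cv2.GaussianBlur(cv2.imread('pics/w9.png',0),(3,3),0).astype(int)
for y in (110,130,170,210,250,265): print(y,g[y,190:330:4].tolist())
for x in (240,255,270): print(x,g[80:120:3,x].tolist(),g[255:300:3,x].tolist())
E
```

```text
tcp [ 457.2 -297.2  108.7] loc [-108.6   -0.7] yaw [-3.140e+00 -2.000e-03 -1.016e+00] F [-0.2 -0.5  0.1] clk 17.75 w 85.5
inc [-0.07  7.14  0.26] [ 3.000e-02 -1.600e-01 -8.999e+01]
4.152213202582465
110 [127, 143, 164, 164, 164, 163, 164, 100, 116, 133, 145, 151, 157, 161, 165, 170, 171, 172, 172, 168, 163, 160, 151, 141, 123, 118, 151, 150, 151, 150, 150, 150, 149, 150, 149]
130 [132, 126, 126, 133, 140, 136, 136, 114, 112, 134, 147, 151, 159, 162, 167, 171, 172, 174, 173, 167, 156, 151, 143, 133, 120, 127, 151, 151, 151, 151, 152, 150, 150, 151, 150]
170 [70, 68, 71, 65, 67, 68, 66, 68, 94, 130, 149, 153, 161, 165, 168, 173, 173, 175, 173, 156, 152, 148, 142, 130, 114, 148, 150, 151, 152, 153, 165, 167, 168, 166, 166]
210 [68, 69, 68, 68, 66, 66, 67, 66, 61, 129, 149, 156, 161, 167, 170, 173, 175, 177, 172, 167, 161, 151, 144, 125, 105, 153, 152, 154, 152, 157, 168, 168, 166, 167, 167]
250 [166, 166, 167, 167, 167, 167, 168, 167, 111, 126, 145, 154, 162, 167, 169, 172, 174, 175, 170, 163, 157, 145, 137, 118, 124, 165, 168, 166, 166, 166, 167, 167, 166, 167, 166]
265 [167, 166, 166, 167, 166, 166, 166, 166, 139, 120, 143, 155, 161, 168, 169, 172, 173, 175, 167, 161, 153, 142, 133, 114, 139, 168, 167, 166, 167, 167, 167, 166, 166, 166, 166]
240 [163, 162, 164, 164, 159, 131, 43, 39, 161, 160, 161, 161, 160, 161] [163, 164, 165, 164, 163, 164, 163, 163, 164, 152, 130, 130, 129, 129, 135]
255 [161, 162, 150, 147, 124, 90, 67, 36, 172, 172, 171, 172, 173, 172] [175, 175, 174, 173, 173, 173, 173, 172, 173, 173, 136, 129, 128, 127, 128]
270 [161, 150, 149, 148, 149, 140, 44, 38, 163, 163, 163, 163, 162, 162] [155, 155, 153, 153, 152, 153, 152, 150, 150, 137, 130, 128, 130, 156, 166]
```

>>> move_arm(increments=[[0,2,0,0,0,-8],[0,4,0,0,0,-16],[0,6,0,0,0,-24],[0,7.7,0,0,0,-32],[0,7.7,0,0,0,-40],[0,7.7,1,0,0,-48],[0,7.7,3,0,0,-56],[0,7.7,5,0,0,-64],[0,7.7,7,0,0,-72],[0,7.7,9,0,0,-80],[0,7.7,11,0,0,-86],[0,7.7,12,0,0,-90],[0,7.7,12.2,0,0,-90],[0,7.7,12.2,0,0,-90]], grip=0.2)

```text
clock: 19.3
eef_pos: [390.2, -337.0, -15.6]
tool_rot: [-3.139, 0.0, 0.553]
force: [0.2, -0.1, 0.1]
width: 51.3
```

```bash
python3 - <<'E'
from h import *
inc(wor(-60,0,20),TH)
edges('w10')
g=cv2.GaussianBlur(cv2.imread('pics/w10.png',0),(3,3),0).astype(int)
for y in (40,60,80): print(y,g[y,20:160:5].tolist(),g[y,380:480:5].tolist())
E
```

```text
tcp [ 390.2 -337.   -15.6] loc [-186.5    0.7] yaw [-3.139  0.     0.553] F [ 0.2 -0.1  0.1] clk 19.3 w 51.3
inc [12.65  0.03 -3.57] [-0.12  0.03 -0.13]
60 [113, 127, 139, 141, 144, 150, 150, 150, 153, 154, 153, 152, 146, 141, 134, 126, 119, 105, 99, 152, 153, 153, 153, 153, 118, 118, 118, 119, 118, 118, 118, 118, 118]
120 [120, 135, 142, 146, 149, 153, 155, 157, 158, 158, 159, 156, 150, 145, 139, 130, 124, 109, 90, 141, 141, 153, 156, 155, 156, 121, 126, 120, 120, 121, 121, 120, 120]
200 [126, 140, 145, 149, 152, 155, 159, 161, 162, 162, 162, 160, 154, 148, 144, 134, 127, 112, 92, 142, 143, 143, 147, 157, 157, 157, 153, 122, 122, 121, 113, 89, 76]
257 [125, 140, 145, 149, 152, 155, 159, 163, 163, 163, 163, 161, 157, 148, 145, 137, 128, 113, 92, 143, 144, 143, 146, 157, 157, 157, 158, 131, 123, 123, 123, 122, 122]
330 [122, 137, 141, 145, 150, 154, 156, 161, 161, 162, 163, 160, 156, 149, 146, 138, 130, 115, 94, 143, 142, 142, 143, 156, 156, 156, 156, 156, 155, 154, 96, 79, 80]
400 [115, 132, 137, 141, 147, 149, 153, 156, 159, 160, 160, 158, 154, 147, 145, 139, 130, 115, 97, 140, 140,
[... 265 characters left out ...]
148, 148, 150, 150, 149, 149, 150, 150, 150, 151, 151, 152, 151, 152, 153, 152, 152, 153, 154, 153, 154, 154] [150, 150, 148, 149, 148, 148, 148, 147, 147, 148, 147, 146, 146, 145, 145, 143, 144, 144, 144, 144]
60 [147, 149, 148, 148, 148, 151, 151, 151, 152, 152, 153, 152, 154, 155, 155, 155, 156, 156, 157, 157, 157, 158, 158, 158, 159, 159, 159, 159] [159, 159, 159, 158, 158, 158, 157, 155, 156, 156, 155, 155, 156, 155, 155, 153, 153, 152, 151, 151]
80 [131, 149, 150, 150, 151, 151, 152, 152, 153, 153, 154, 154, 155, 155, 155, 156, 158, 158, 158, 158, 158, 159, 158, 159, 160, 160, 159, 160] [161, 161, 159, 159, 159, 159, 159, 158, 158, 158, 157, 157, 157, 156, 157, 157, 155, 155, 155, 154]
```

```bash
python3 - <<'E'
from h import *
print(tang([[257,147],[120,146],[400,147]],1), ctrl.read_state()['clock'])
E
```

```text
[[-107.9    0.8]
 [-107.3   50.7]
 [-107.8  -51.3]] 19.35
```

>>> move_arm(increments=[[0.3,0,0,0,0,0],[0.6,0,0,0,0,0],[0.9,0,0,0,0,0],[1.2,0,0,0,0,0],[1.5,0,0,0,0,0],[1.8,0,0,0,0,0],[2.1,0,0,0,0,0],[2.5,0,0,0,0,0],[2.9,0,0,0,0,0],[3.3,0,0,0,0,0],[3.7,0,0,0,0,0],[4.1,0,0,0,0,0],[4.5,0,0,0,0,0],[4.9,0,0,0,0,0],[5.3,0,0,0,0,0],[5.7,0,0,0,0,0],[6.1,0,-0.06,0,0,0],[6.5,0,-0.14,0,0,0],[6.9,0,-0.22,0,0,0],[7.3,0,-0.3,0,0,0]])

```text
clock: 21.35
eef_pos: [452.8, -299.3, -11.6]
tool_rot: [-3.142, 0.001, 0.554]
force: [-2.5, -1.8, 0.7]
width: 51.2
```

```bash
python3 - <<'E'
from h import *
inc(wor(-60,0,20),TH)
edges('w11')
E
```

```text
tcp [ 452.8 -299.3  -11.6] loc [-113.4   -0.2] yaw [-3.142e+00  1.000e-03  5.540e-01] F [-2.5 -1.8  0.7] clk 21.35 w 51.2
inc [ 5.34 -0.02 -3.16] [-0.    0.04 -0.04]
60 [155, 156, 157, 159, 158, 159, 161, 162, 163, 165, 165, 165, 166, 167, 154, 131, 131, 125, 141, 148, 154, 159, 167, 170, 170, 174, 173, 133, 127, 123, 118, 114, 130]
120 [158, 160, 161, 163, 163, 164, 165, 166, 166, 167, 167, 168, 168, 169, 166, 133, 101, 129, 145, 153, 160, 163, 172, 177, 175, 179, 180, 175, 170, 166, 161, 117, 97]
200 [66, 64, 65, 66, 66, 66, 68, 68, 69, 67, 69, 68, 69, 70, 69, 54, 101, 129, 145, 153, 163, 166, 175, 181, 179, 182, 185, 179, 173, 170, 166, 155, 102]
257 [66, 65, 66, 65, 66, 66, 67, 67, 70, 66, 69, 69, 69, 70, 69, 55, 99, 127, 144, 152, 164, 167, 175, 180, 180, 183, 185, 180, 173, 172, 166, 156, 113]
330 [64, 64, 65, 66, 65, 65, 58, 52, 52, 52, 64, 54, 56, 66, 69, 53, 96, 125, 142, 150, 161, 165, 172, 180, 180, 183, 184, 182, 173, 173, 166, 155, 135]
400 [67, 68, 66, 94, 163, 164, 165, 166, 167, 168, 168, 167, 140, 131, 132, 132, 91, 119, 137, 145, 156, 163, 169, 174, 177, 181, 182, 181, 172, 173, 163, 153, 134]
450 [49, 67, 67, 52, 156, 161, 163, 163, 162, 163, 164, 164, 165, 167, 166, 166, 166, 166, 167, 160, 155, 159, 164, 171, 172, 178, 180, 180, 170, 170, 166, 165, 164]
```

>>> move_arm(increments=[[0.3,0,-0.06,0,0,0],[0.7,0,-0.14,0,0,0],[1.1,0,-0.22,0,0,0],[1.5,0,-0.3,0,0,0],[1.9,0,-0.37,0,0,0],[2.3,0,-0.45,0,0,0],[2.7,0,-0.53,0,0,0],[3.1,0,-0.6,0,0,0],[3.5,0,-0.68,0,0,0],[3.9,0,-0.76,0,0,0],[4.3,0,-0.84,0,0,0],[4.7,0,-0.9,0,0,0],[5.0,0,-1.0,0,0,0],[5.3,0,-1.05,0,0,0],[5.6,0,-1.1,0,0,0],[5.9,0,-1.1,0,0,0],[6.1,0,-1.1,0,0,0],[6.3,0,-1.1,0,0,0],[6.3,0,-1.1,0,0,0]])

```text
clock: 23.3
eef_pos: [507.2, -265.3, -0.7]
tool_rot: [3.142, -0.001, 0.556]
force: [0.5, 0.6, 0.1]
width: 51.0
```

```bash
python3 - <<'E'
from h import *
inc(wor(-60,0,20),TH)
edges('w12')
E
```

```text
tcp [ 507.2 -265.3   -0.7] loc [-49.3  -0. ] yaw [ 3.142e+00 -1.000e-03  5.560e-01] F [0.5 0.6 0.1] clk 23.3 w 51.0
inc [-1.07 -0.   -2.08] [ 0.   -0.04  0.04]
60 [167, 170, 171, 173, 175, 175, 176, 177, 178, 179, 146, 138, 140, 159, 167, 179, 184, 185, 191, 187, 186, 187, 183, 173, 163, 144, 144, 144, 142, 142, 143, 149, 182]
120 [173, 174, 175, 177, 178, 140, 140, 142, 142, 183, 152, 125, 153, 166, 170, 184, 186, 189, 197, 193, 192, 194, 189, 179, 174, 65, 141, 135, 144, 146, 144, 153, 187]
200 [176, 177, 178, 179, 171, 79, 78, 78, 55, 70, 64, 125, 154, 168, 172, 184, 189, 192, 198, 199, 195, 201, 196, 184, 179, 70, 140, 99, 53, 59, 55, 47, 50]
257 [177, 179, 179, 180, 178, 79, 81, 79, 58, 72, 65, 122, 152, 164, 169, 182, 187, 190, 197, 200, 197, 204, 197, 185, 181, 74, 135, 116, 53, 59, 59, 60, 70]
330 [177, 178, 180, 179, 182, 74, 78, 76, 50, 62, 69, 107, 145, 160, 167, 176, 185, 186, 194, 199, 194, 208, 197, 186, 181, 83, 121, 123, 53, 58, 87, 96, 97]
400 [174, 175, 176, 177, 177, 179, 180, 181, 182, 183, 182, 133, 135, 153, 162, 171, 182, 179, 189, 198, 192, 206, 196, 186, 180, 94, 107, 132, 170, 180, 185, 185, 183]
450 [169, 169, 171, 174, 174, 175, 176, 178, 178, 179, 179, 180, 181, 181, 179, 87, 110, 144, 179, 174, 143, 125, 170, 184, 184, 183, 183, 182, 183, 182, 181, 181, 180]
```

>>> move_arm(increments=[[-1,0,0,0,0,0],[-3,0,-1,0,0,0],[-5,0,-4,0,0,0],[-5,0,-8,0,0,0],[-5,0,-12,0,0,0],[-4,0,-15,0,0,0],[-3,0,-18,0,0,0],[-3,0,-20,0,0,0],[-3,0,-20,0,0,0]], grip=-1)

```text
clock: 24.25
eef_pos: [482.1, -283.1, 202.2]
tool_rot: [3.136, -0.003, 0.554]
force: [0.3, 0.2, -0.0]
width: -0.1
```

```bash
python3 - <<'E'
from h import *
inc(wor(-60,0,20),TH)
a=grab('wrist');b=grab('wrist');im=grab('wrist','w13');print(abs(a.astype(int)-b).mean(),abs(im.astype(int)-b).mean())
g=cv2.GaussianBlur(cv2.imread('pics/w13.png',0),(3,3),0).astype(int)
print('pred tube ends top z56:',proj('wrist',[wor(0,y,z) for y in(-71,-65,65,71) for z in (31,56)]).round(0).tolist())
print('front/rear',proj('wrist',[wor(-25,0,31),wor(25,0,31),wor(0,0,56),wor(-90,-40,0),wor(-90,40,0),wor(0,-100,72)]).round(0).tolist())
for x in (180,240,300): print(x,g[20:240:6,x].tolist())
for y in (110,125,140): print(y,g[y,130:380:6].tolist())
E
```

```text
tcp [ 482.1 -283.1  202.2] loc [-80.   -1.9] yaw [ 3.136e+00 -3.000e-03  5.540e-01] F [ 0.3  0.2 -0. ] clk 24.25 w -0.1
inc [ 1.95 -0.29 18.22] [ 0.3  -0.15 -0.04]
4.719662136501736 4.441346910264757
pred tube ends top z56: [[335.0, 76.0], [342.0, 75.0], [329.0, 76.0], [335.0, 75.0], [187.0, 76.0], [182.0, 75.0], [181.0, 76.0], [175.0, 76.0]]
front/rear [[258.0, 103.0], [258.0, 47.0], [258.0, 75.0], [295.0, 164.0], [221.0, 164.0], [382.0, 75.0]]
180 [152, 154, 119, 121, 155, 123, 142, 163, 167, 160, 155, 135, 99, 144, 158, 160, 160, 159, 162, 160, 161, 160, 160, 160, 159, 161, 161, 160, 160, 161, 160, 162, 160, 161, 160, 161, 159]
240 [152, 86, 64, 32, 60, 128, 144, 157, 168, 167, 161, 150, 56, 112, 62, 57, 59, 63, 65, 63, 63, 62, 64, 61, 133, 161, 160, 161, 161, 162, 162, 160, 161, 160, 162, 161, 159]
300 [155, 132, 67, 49, 146, 116, 140, 151, 164, 164, 162, 151, 54, 117, 91, 109, 109, 112, 123, 138, 159, 160, 160, 159, 158, 160, 158, 159, 159, 159, 159, 160, 160, 158, 159, 159, 159]
110 [157, 159, 158, 159, 158, 158, 157, 160, 158, 158, 158, 151, 144, 112, 107, 56, 56, 57, 56, 58, 57, 58, 57, 58, 57, 58, 44, 44, 111, 110, 110, 144, 144, 145, 159, 159, 158, 158, 156, 144, 144, 144]
125 [158, 159, 159, 159, 159, 159, 158, 160, 159, 159, 159, 160, 159, 159, 123, 62, 64, 62, 62, 64, 63, 64, 65, 64, 64, 64, 64, 47, 123, 121, 123, 118, 157, 158, 158, 158, 158, 158, 158, 144, 143, 144]
140 [158, 159, 159, 159, 160, 160, 160, 160, 160, 161, 160, 160, 160, 159, 127, 62, 64, 63, 63, 63, 63, 62, 63, 66, 64, 65, 64, 67, 159, 158, 160, 158, 157, 158, 158, 158, 158, 158, 158, 157, 155, 144]
```

```bash
python3 - <<'E'
from h import *
g=cv2.GaussianBlur(cv2.imread('pics/w13.png',0),(3,3),0).astype(int)
for y in (60,70,80,88): print(y,g[y,150:210:3].tolist(),g[y,315:360:3].tolist())
for x in (195,225,255,285,315): print(x,g[36:56:2,x].tolist(),g[80:112:2,x].tolist())
for y in (150,): print(y,g[y,205:235:2].tolist(),g[y,280:310:2].tolist())
print('post/tab:');
for y in range(60,160,8): print(y,g[y,345:440:4].tolist())
# predicted tab for angles
for q in (0,.2,.4):
    d=np.array([-np.cos(np.pi/4-q),-np.sin(np.pi/4-q)]);print(q,proj('wrist',[wor(*(np.array([0,-100])+d*k),100) for k in(34,70)]).round(0).tolist())
E
```

```text
60 [121, 121, 120, 121, 120, 121, 122, 122, 123, 108, 162, 161, 160, 161, 160, 160, 161, 161, 160, 160] [152, 151, 150, 150, 150, 116, 158, 156, 156, 156, 157, 157, 156, 156, 155]
70 [122, 122, 121, 122, 121, 122, 123, 120, 122, 83, 165, 164, 164, 165, 165, 165, 165, 166, 167, 165] [165, 165, 165, 165, 166, 115, 62, 51, 55, 49, 50, 42, 48, 59, 67]
80 [122, 122, 122, 122, 122, 122, 123, 122, 123, 101, 155, 155, 156, 155, 156, 157, 156, 159, 158, 158] [162, 161, 161, 162, 161, 69, 49, 47, 50, 50, 31, 49, 57, 67, 68]
88 [121, 122, 122, 122, 122, 122, 122, 122, 121, 116, 121, 127, 127, 127, 126, 125, 129, 130, 129, 130] [152, 153, 153, 152, 152, 54, 60, 64, 66, 64, 56, 41, 49, 58, 59]
195 [120, 120, 119, 139, 156, 148, 113, 130, 138, 143] [157, 152, 146, 147, 125, 53, 55, 112, 116, 107, 98, 88, 139, 151, 155, 156]
225 [44, 32, 26, 44, 58, 63, 107, 130, 139, 143] [160, 154, 149, 150, 136, 61, 55, 117, 121, 109, 102, 84, 61, 57, 60, 57]
255 [58, 35, 25, 38, 59, 59, 100, 128, 136, 141] [162, 155, 151, 152, 142, 66, 57, 110, 125, 114, 106, 87, 64, 56, 59, 57]
285 [52, 37, 24, 32, 62, 60, 91,
[... 1351 characters left out ...]
8, 158, 149, 143, 143, 142, 144, 156, 95, 121, 68, 65, 74, 150, 162, 156, 155, 155, 154, 154, 153, 153]
132 [158, 159, 157, 158, 156, 156, 144, 142, 145, 146, 149, 114, 84, 68, 66, 102, 172, 151, 155, 154, 154, 154, 154, 153]
140 [158, 158, 157, 158, 157, 157, 157, 142, 143, 142, 156, 108, 126, 67, 66, 67, 135, 173, 154, 155, 153, 154, 154, 152]
148 [158, 159, 158, 158, 157, 156, 158, 149, 142, 142, 141, 157, 99, 109, 66, 67, 83, 163, 154, 154, 153, 154, 154, 153]
156 [158, 158, 158, 158, 158, 157, 157, 155, 143, 143, 140, 149, 141, 141, 128, 71, 66, 120, 181, 154, 155, 154, 155, 153]
0 [[423.0, 109.0], [450.0, 142.0]]
0.2 [[415.0, 114.0], [435.0, 153.0]]
0.4 [[407.0, 118.0], [419.0, 161.0]]
```

Numeric check (w13): the tube spans rows 46–102, against 47–103 predicted for seated. Its ends are at columns 178 and 330.5, so y ≈ 0, and the tilt is under 0.01. Now the keeper, which is at about 0.4 rad.

```bash
python3 - <<'E'
from h import *
inc(wor(-30,-158,150),TH)
def W(q):
    f=np.radians(225)-q;u=np.array([np.cos(f),np.sin(f)]);v=np.array([np.sin(f),-np.cos(f)])
    d=3+11*abs(v[0])+14.5*abs(v[1]);return np.array([-0.7,-99.8])+50*u-d*v
S=np.array([-30,-158])
for q in np.r_[.3:2.4:.15,2.356,2.4]: print(round(q,2),W(q).round(1),((W(q)-S)*[1,-1]/10).round(2).tolist())
E
```

```text
tcp [ 479.7 -281.8  198.4] loc [-81.4   0.4] yaw [-3.14e+00  1.00e-03  5.54e-01] F [-0.2  0.  -0.5] clk 24.4 w -0.1
inc [ 5.16 15.85  4.81] [-0.09  0.07 -0.06]
0.3 [ -35.1 -141.7] [-0.51, -1.63]
0.45 [ -41.2 -135.4] [-1.12, -2.26]
0.6 [ -46.3 -128. ] [-1.63, -3.0]
0.75 [ -50.  -119.4] [-2.0, -3.86]
0.9 [ -52.5 -112.6] [-2.25, -4.54]
1.05 [ -54.2 -105.9] [-2.42, -5.21]
1.2 [-54.8 -98.6] [-2.48, -5.94]
1.35 [-54.2 -90.9] [-2.42, -6.71]
1.5 [-52.3 -83. ] [-2.23, -7.5]
1.65 [-49.  -75.2] [-1.9, -8.28]
1.8 [-44.1 -67.9] [-1.41, -9.01]
1.95 [-37.8 -61.3] [-0.78, -9.67]
2.1 [-30.1 -55.8] [-0.01, -10.22]
2.25 [-21.4 -51.7] [0.86, -10.63]
2.4 [-13.1 -49.2] [1.69, -10.88]
2.36 [-14.7 -49.8] [1.53, -10.82]
2.4 [-13.1 -49.2] [1.69, -10.88]
```

>>> move_arm(increments=[[1,3,0.5,0,0,0],[2.2,7,1,0,0,0],[3.5,11,2,0,0,0],[4.6,14,3,0,0,0],[5.16,15.9,5,0,0,0],[5.16,15.9,8,0,0,0],[5.16,15.9,10.5,0,0,0],[5.16,15.9,11.9,0,0,0],[5.16,15.9,11.9,0,0,0],[5.16,15.9,11.9,0,0,0]])

```text
clock: 25.4
eef_pos: [608.7, -389.9, 80.4]
tool_rot: [3.142, 0.0, 0.555]
force: [0.0, 0.0, 1.0]
width: -0.3
```

```bash
python3 - <<'E'
from h import *
inc(wor(-30,-158,79),TH)
E
```

```text
tcp [ 608.7 -389.9   80.4] loc [ -28.7 -159.4] yaw [3.142 0.    0.555] F [0. 0. 1.] clk 25.4 w -0.3
inc [-0.13 -0.14  0.14] [ 0.01  0.   -0.02]
```

>>> move_arm(increments=[[-0.3,-0.9,0.1,0,0,0],[-0.64,-1.77,0.1,0,0,0],[-0.95,-2.08,0.1,0,0,0],[-1.25,-2.4,0.1,0,0,0],[-1.5,-2.77,0.1,0,0,0],[-1.76,-3.14,0.1,0,0,0],[-1.95,-3.57,0.1,0,0,0],[-2.13,-4.0,0.1,0,0,0],[-2.26,-4.34,0.1,0,0,0],[-2.38,-4.68,0.1,0,0,0],[-2.47,-5.0,0.1,0,0,0],[-2.55,-5.35,0.1,0,0,0],[-2.58,-5.7,0.1,0,0,0],[-2.61,-6.08,0.1,0,0,0],[-2.58,-6.46,0.1,0,0,0],[-2.55,-6.85,0.1,0,0,0],[-2.46,-7.25,0.1,0,0,0],[-2.36,-7.64,0.1,0,0,0],[-2.2,-8.03,0.1,0,0,0],[-2.03,-8.42,0.1,0,0,0]])

```text
clock: 27.4
eef_pos: [547.7, -329.6, 79.9]
tool_rot: [3.139, -0.001, 0.555]
force: [3.6, -0.8, 5.3]
width: -0.1
```

```bash
python3 - <<'E'
from h import *
inc(wor(-49,-75.2,79),TH)
E
```

```text
tcp [ 547.7 -329.6   79.9] loc [-48.8 -75.9] yaw [ 3.139e+00 -1.000e-03  5.550e-01] F [ 3.6 -0.8  5.3] clk 27.4 w -0.1
inc [-0.02 -0.07  0.09] [ 0.14 -0.03 -0.02]
```

```bash
python3 - <<'E'
from h import *
a=grab('top')[160:240,200:300];b=grab('side')[160:240,230:330];w=grab('wrist')
c=np.zeros((600,800,3),np.uint8)
c[:300,:375]=cv2.resize(a,(375,300),interpolation=cv2.INTER_CUBIC);c[300:,:375]=cv2.resize(b,(375,300),interpolation=cv2.INTER_CUBIC)
c[:319,375:]=cv2.resize(w,(425,319))
cv2.imwrite('pics/m2.png',c[:,:,::-1])
E
```

```text
(no output)
```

View pics/m2.png

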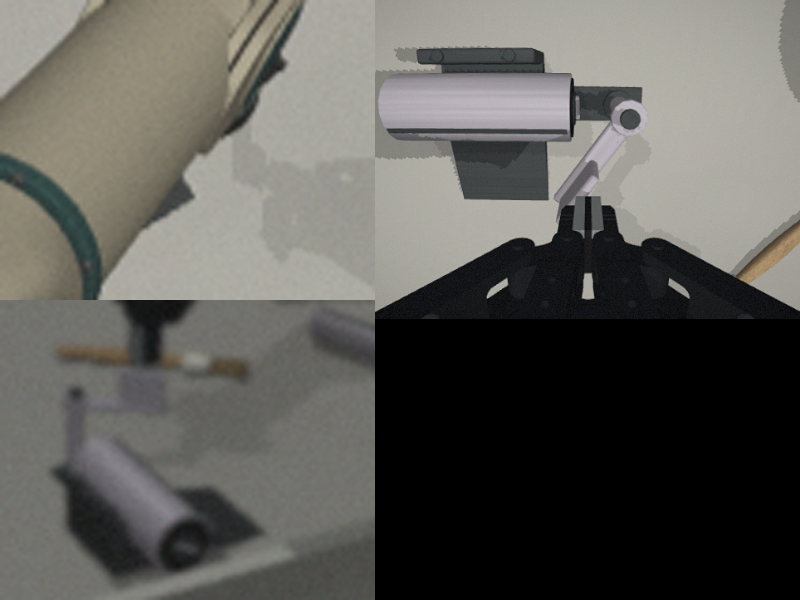

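>>> move_arm(increments=[[0.16,-0.25,0,0,0,0],[0.32,-0.5,0,0,0,0],[0.49,-0.73,0,0,0,0],[0.7,-0.96,0,0,0,0],[0.9,-1.18,0,0,0,0],[1.12,-1.39,0,0,0,0],[1.38,-1.57,0,0,0,0],[1.64,-1.76,0,0,0,0],[1.89,-1.94,0,0,0,0],[2.18,-2.08,0,0,0,0],[2.47,-2.22,0,0,0,0],[2.76,-2.35,0,0,0,0],[3.0,-2.43,0,0,0,0],[3.2,-2.5,0,0,0,0],[3.4,-2.55,0,0,0,0],[3.5,-2.58,0,0,0,0]])

```text
clock: 29.15
eef_pos: [563.3, -290.1, 79.9]
tool_rot: [3.139, 0.001, 0.554]
force: [-0.6, -2.8, 6.0]
width: 0.0
```

```bash
cat > k.py <<'E'
from h import *
inc(wor(-13,-49,79),TH)
im=grab('wrist','wk');g=cv2.GaussianBlur(cv2.imread('pics/wk.png',0),(3,3),0).astype(int)
print('piv',proj('wrist',[wor(0,-100,72)]).round(0))
for q in (2.0,2.2,2.356):
    f=np.radians(225)-q;u=np.array([np.cos(f),np.sin(f)]);v=np.array([np.sin(f),-np.cos(f)])
    P=lambda k,o,z: wor(*(np.array([0,-100])+k*u+o*v),z)
    print(q,'arm end',proj('wrist',[P(72,-7,72),P(72,7,72),P(34,3,100),P(70,3,100)]).round(0).tolist())
E
python3 k.py; python3 - <<'E'
import cv2
g=cv2.imread('pics/wk.png',0)
for y in range(90,260,8): print(y,g[y,200:400:5].tolist())
E
```

```text
tcp [ 563.3 -290.1   79.9] loc [-14.7 -50.6] yaw [3.139e+00 1.000e-03 5.540e-01] F [-0.6 -2.8  6. ] clk 29.15 w 0.0
inc [ 0.17 -0.16  0.09] [ 0.15  0.03 -0.05]
piv [[352. 203.]]
2.0 arm end [[230.0, 257.0], [220.0, 235.0], [295.0, 242.0], [222.0, 267.0]]
2.2 arm end [[220.0, 235.0], [215.0, 211.0], [293.0, 229.0], [214.0, 240.0]]
2.356 arm end [[216.0, 215.0], [215.0, 190.0], [293.0, 218.0], [213.0, 218.0]]
90 [173, 176, 172, 172, 175, 173, 174, 174, 172, 176, 172, 173, 174, 177, 178, 179, 174, 174, 175, 174, 176, 172, 173, 175, 178, 173, 172, 173, 173, 173, 175, 172, 171, 174, 173, 174, 170, 173, 170, 171]
98 [175, 172, 175, 174, 176, 172, 173, 176, 178, 174, 173, 175, 177, 176, 176, 176, 174, 177, 176, 174, 176, 173, 171, 174, 171, 177, 178, 175, 172, 173, 176, 175, 173, 171, 171, 169, 172, 175, 173, 174]
106 [172, 175, 173, 171, 175, 176, 173, 176, 175, 171, 174, 174, 178, 176, 176, 173, 174, 175, 173, 176, 175, 176, 172, 173, 172, 173, 176, 175, 175, 175, 174, 174, 173, 174, 173, 174, 175, 177, 176, 173]
114 [29, 28, 32, 38, 30, 35, 29, 32, 164, 177, 177, 174, 176, 176, 177, 177,
[... 2907 characters left out ...]
 173, 177, 176, 181, 143, 158, 156, 162, 159, 160, 160, 163, 174, 174, 159, 160, 160, 172, 177, 173, 171, 174, 172, 173, 172, 174]
242 [65, 70, 72, 143, 143, 142, 140, 140, 137, 94, 90, 14, 54, 88, 89, 159, 159, 161, 160, 159, 159, 160, 174, 176, 173, 175, 175, 173, 172, 171, 173, 172, 170, 171, 174, 170, 173, 172, 171, 172]
250 [72, 71, 72, 73, 67, 69, 24, 18, 64, 88, 86, 13, 51, 93, 90, 20, 15, 27, 156, 157, 159, 157, 176, 174, 175, 173, 173, 170, 174, 174, 172, 172, 174, 173, 171, 170, 171, 172, 169, 176]
258 [71, 69, 72, 70, 71, 32, 28, 23, 92, 91, 89, 10, 33, 91, 92, 26, 33, 36, 129, 158, 156, 160, 159, 174, 172, 172, 174, 173, 173, 172, 170, 168, 173, 173, 171, 174, 168, 169, 170, 171]
```

>>> move_arm(increments=[[0.2,-0.05,0,0,0,0],[0.4,-0.1,0,0,0,0],[0.6,-0.1,0,0,0,0],[0.8,-0.1,0,0,0,0],[0.9,-0.1,0,0,0,0],[0.9,-0.1,0,0,0,0]])

```text
clock: 29.8
eef_pos: [568.8, -285.4, 79.9]
tool_rot: [3.14, 0.003, 0.553]
force: [-2.3, -2.6, 8.5]
width: -0.2
```

>>> move_arm(increments=[[0.15,0,0,0,0,0],[0.3,0,0,0,0,0],[0.3,0,0,0,0,0]])

```text
clock: 30.1
eef_pos: [569.0, -285.2, 79.9]
tool_rot: [3.141, 0.007, 0.552]
force: [-5.2, -4.7, 10.3]
width: -0.1
```

>>> move_arm(increments=[[0.3,0,0,0,0,0],[0.3,0,0,0,0,0]])

```text
clock: 30.3
eef_pos: [571.5, -283.6, 79.9]
tool_rot: [3.141, 0.007, 0.552]
force: [-5.8, -3.8, 11.1]
width: -0.1
```

```bash
python3 k.py; python3 - <<'E'
import cv2
g=cv2.imread('pics/wk.png',0)
for y in range(180,262,5): print(y,g[y,190:370:6].tolist())
E
```

```text
tcp [ 571.5 -283.6   79.9] loc [ -4.3 -49.4] yaw [3.141 0.007 0.552] F [-5.8 -3.8 11.1] clk 30.3 w -0.1
inc [-0.87 -0.03  0.09] [ 0.02  0.4  -0.16]
piv [[352. 220.]]
2.0 arm end [[233.0, 273.0], [223.0, 252.0], [297.0, 262.0], [225.0, 285.0]]
2.2 arm end [[223.0, 251.0], [218.0, 228.0], [295.0, 249.0], [218.0, 260.0]]
2.356 arm end [[219.0, 233.0], [218.0, 209.0], [295.0, 239.0], [216.0, 239.0]]
180 [158, 157, 158, 157, 155, 159, 157, 156, 154, 160, 156, 158, 155, 155, 158, 52, 54, 57, 55, 59, 56, 52, 57, 86, 71, 77, 74, 67, 176, 172]
185 [173, 170, 169, 171, 168, 169, 169, 168, 164, 166, 169, 167, 166, 164, 167, 75, 46, 55, 56, 49, 38, 50, 91, 92, 90, 71, 72, 82, 180, 177]
190 [175, 175, 180, 177, 177, 177, 174, 176, 172, 174, 172, 173, 178, 172, 173, 70, 132, 59, 55, 56, 44, 56, 90, 88, 92, 104, 73, 127, 176, 177]
195 [187, 161, 187, 164, 183, 188, 145, 184, 161, 188, 163, 184, 184, 177, 185, 69, 106, 74, 73, 56, 58, 57, 81, 88, 94, 95, 81, 162, 174, 174]
200 [148, 147, 150, 148, 149, 151, 152, 148, 150, 150, 148, 151, 151, 154, 150, 54, 90, 64, 71, 70, 71, 54, 68, 89, 95, 92, 99, 
[... 1033 characters left out ...]
 [60, 72, 63, 72, 88, 130, 128, 125, 126, 88, 93, 16, 90, 88, 121, 135, 132, 159, 155, 158, 159, 161, 159, 159, 157, 175, 182, 188, 179, 174]
245 [71, 70, 70, 71, 110, 143, 144, 143, 144, 88, 91, 19, 93, 85, 168, 182, 181, 159, 159, 159, 177, 175, 175, 172, 172, 157, 156, 157, 159, 171]
250 [72, 67, 70, 71, 71, 79, 61, 23, 24, 86, 91, 24, 89, 89, 17, 20, 62, 157, 157, 159, 160, 172, 173, 171, 173, 174, 170, 159, 173, 174]
255 [68, 67, 66, 70, 70, 69, 8, 21, 14, 84, 90, 21, 91, 86, 15, 20, 20, 158, 157, 155, 156, 174, 174, 174, 169, 173, 174, 172, 170, 172]
260 [68, 68, 69, 69, 71, 71, 18, 21, 20, 89, 91, 18, 88, 89, 49, 23, 22, 156, 160, 158, 158, 173, 174, 174, 172, 172, 174, 172, 170, 170]
```

>>> move_arm(increments=[[-0.5,0,0,0,0,0],[-1.5,0,0,0,0,0],[-2.5,0,-0.5,0,0,0],[-3.5,0,-3,0,0,0],[-5,0,-6,0,0,0],[-7,0,-9,0,0,0],[-9,0,-12,0,0,0],[-9,-3,-13,0,0,0],[-9,-4,-13,0,0,0],[-9,-4,-13,0,0,0]])

```text
clock: 31.35
eef_pos: [476.5, -291.2, 208.9]
tool_rot: [-3.139, 0.001, 0.557]
force: [0.7, -0.0, -0.0]
width: 0.2
```

```bash
python3 - <<'E'
from h import *
inc(wor(-80,0,200),TH)
a=grab('wrist');b=grab('wrist','w14')
g=cv2.GaussianBlur(cv2.imread('pics/w14.png',0),(3,3),0).astype(int)
P=lambda L:proj('wrist',[wor(*p) for p in L]).round(0).tolist()
print('tube front/rear top',P([(-25,30,31),(25,30,31)]),'ends',P([(0,65,40),(0,-65,40)]),'foot',P([(-90,40,0),(-90,-40,0)]))
print('arm edges q=max',P([(-7,-28,72),(7,-28,72),(-7,-60,72),(7,-60,72)]),'tab',P([(-3,-30,100),(-3,-66,100)]))
for y in (0,25,50,): 
    u=P([(0,y,56)])[0];x=int(u[0]);print('col',x,[(k,int(g[k,x])) for k in range(int(u[1])-50,int(u[1])+50,3)])
for y in (-35,-60):
    u=P([(0,y,72)])[0];x=int(u[0]);print('arm col',x,[(k,int(g[k,x])) for k in range(int(u[1])-30,int(u[1])+40,3)])
y=int(P([(-12,0,50)])[0][1]);print('row',y,[(k,int(g[y,k])) for k in range(150,400,4)])
print(abs(a.astype(int)-cv2.imread('pics/w14.png')[:,:,::-1]).mean())
E
```

```text
tcp [ 476.5 -291.2  208.9] loc [-89.1  -5.9] yaw [-3.139e+00  1.000e-03  5.570e-01] F [ 0.7 -0.  -0. ] clk 31.35 w 0.2
inc [ 0.91 -0.58  0.89] [-0.15  0.05  0.09]
tube front/rear top [[218.0, 95.0], [216.0, 39.0]] ends [[178.0, 67.0], [320.0, 67.0]] foot [[214.0, 155.0], [287.0, 155.0]]
arm edges q=max [[282.0, 74.0], [282.0, 57.0], [320.0, 74.0], [321.0, 57.0]] tab [[287.0, 68.0], [335.0, 68.0]]
col 248 [(16, 151), (19, 68), (22, 66), (25, 65), (28, 55), (31, 25), (34, 28), (37, 58), (40, 102), (43, 130), (46, 137), (49, 146), (52, 154), (55, 156), (58, 164), (61, 163), (64, 161), (67, 163), (70, 156), (73, 117), (76, 113), (79, 102), (82, 43), (85, 118), (88, 116), (91, 101), (94, 74), (97, 57), (100, 59), (103, 56), (106, 57), (109, 57), (112, 62), (115, 64)]
col 220 [(16, 145), (19, 66), (22, 66), (25, 62), (28, 47), (31, 21), (34, 34), (37, 56), (40, 108), (43, 134), (46, 140), (49, 150), (52, 155), (55, 160), (58, 167), (61, 164), (64, 162), (67, 160), (70, 158), (73, 150), (76, 145), (79, 126), (82, 52), (85, 118), (88, 110), (91, 99), (94, 72), (97, 56), (100, 57), (103, 55),
[... 1029 characters left out ...]
2, 121), (166, 121), (170, 119), (174, 97), (178, 52), (182, 54), (186, 54), (190, 54), (194, 52), (198, 55), (202, 54), (206, 53), (210, 53), (214, 53), (218, 55), (222, 54), (226, 54), (230, 52), (234, 51), (238, 52), (242, 55), (246, 45), (250, 45), (254, 47), (258, 49), (262, 49), (266, 48), (270, 49), (274, 54), (278, 54), (282, 77), (286, 75), (290, 155), (294, 165), (298, 164), (302, 158), (306, 150), (310, 136), (314, 127), (318, 124), (322, 133), (326, 139), (330, 146), (334, 133), (338, 109), (342, 81), (346, 59), (350, 56), (354, 55), (358, 61), (362, 64), (366, 118), (370, 143), (374, 152), (378, 154), (382, 153), (386, 153), (390, 153), (394, 153), (398, 153)]
4.0618540445963545
```

```bash
python3 - <<'E'
from h import *
g=cv2.imread('pics/w14.png',0)
print('     ',list(range(256,376,4)))
for y in range(40,102,3): print(y,g[y,256:376:4].tolist())
for q in (2.0,2.1,2.2,2.356):
    f=np.radians(225)-q;u=np.array([np.cos(f),np.sin(f)]);v=np.array([np.sin(f),-np.cos(f)])
    P=lambda k,o,z: wor(*(np.array([0,-100])+k*u+o*v),z)
    print(q,proj('wrist',[P(72,-7,72),P(72,7,72),P(34,-3,100),P(70,-3,100),P(34,3,100),P(70,3,100),P(0,0,72)]).round(0).tolist())
E
```

```text
[256, 260, 264, 268, 272, 276, 280, 284, 288, 292, 296, 300, 304, 308, 312, 316, 320, 324, 328, 332, 336, 340, 344, 348, 352, 356, 360, 364, 368, 372]
40 [101, 98, 98, 101, 95, 96, 93, 96, 90, 102, 117, 117, 120, 121, 131, 135, 152, 153, 149, 150, 152, 149, 155, 156, 154, 151, 150, 151, 153, 152]
43 [131, 129, 129, 125, 129, 126, 128, 123, 125, 129, 123, 125, 124, 123, 125, 121, 153, 152, 153, 155, 151, 154, 154, 152, 152, 153, 152, 150, 151, 150]
46 [139, 137, 139, 137, 132, 134, 134, 137, 131, 133, 133, 131, 130, 133, 131, 131, 112, 153, 150, 155, 151, 151, 152, 148, 154, 150, 147, 152, 152, 152]
49 [145, 146, 143, 140, 143, 142, 142, 142, 143, 141, 140, 139, 139, 137, 140, 139, 150, 158, 154, 152, 154, 150, 155, 154, 151, 149, 151, 153, 153, 153]
52 [155, 157, 155, 155, 154, 155, 153, 152, 151, 152, 153, 150, 153, 152, 147, 152, 151, 156, 154, 151, 154, 155, 152, 152, 153, 158, 151, 154, 153, 152]
55 [157, 154, 154, 155, 155, 150, 152, 151, 151, 148, 149, 147, 148, 142, 148, 147, 151, 127, 125, 139, 160, 158, 160, 158, 157, 158, 158, 110, 163, 153]
58 [165, 164, 163, 162, 163, 157
[... 1924 characters left out ...]
 88, 144, 144, 146, 141, 146, 146, 142, 144, 141, 158, 157, 157, 155, 157, 157, 143, 141, 142, 150, 154, 156]
100 [58, 61, 54, 60, 59, 63, 59, 56, 105, 141, 141, 142, 148, 144, 142, 141, 139, 142, 156, 153, 159, 157, 159, 154, 139, 145, 136, 140, 157, 154]
2.0 [[289.0, 105.0], [284.0, 89.0], [338.0, 84.0], [294.0, 101.0], [336.0, 77.0], [291.0, 93.0], [368.0, 66.0]]
2.1 [[286.0, 96.0], [282.0, 80.0], [337.0, 80.0], [291.0, 92.0], [335.0, 72.0], [289.0, 84.0], [368.0, 66.0]]
2.2 [[284.0, 88.0], [282.0, 71.0], [336.0, 76.0], [289.0, 83.0], [335.0, 67.0], [288.0, 75.0], [368.0, 66.0]]
2.356 [[282.0, 74.0], [282.0, 57.0], [335.0, 68.0], [287.0, 68.0], [335.0, 60.0], [287.0, 60.0], [368.0, 66.0]]
```

The keeper reads about 2.1 rad after the retreat. The 10 N upward force shows the fingertips were rubbing on the tab's top edge and dragged it back. I'll push again with the tips lower.

>>> move_arm(increments=[[1,2,1,0,0,0],[2.2,4,4,0,0,0],[3.2,5.4,8,0,0,0],[3.2,5.4,11.5,0,0,0],[3.2,5.4,14,0,0,0],[3.2,5.4,14.7,0,0,0],[3.2,5.4,14.7,0,0,0]])

```text
clock: 32.15
eef_pos: [532.8, -322.0, 60.5]
tool_rot: [-3.139, 0.002, 0.555]
force: [-0.3, -0.4, 1.3]
width: 0.1
```

>>> move_arm(increments=[[0.4,-0.1,0,0,0,0],[0.8,-0.2,0,0,0,0],[1.2,-0.3,0,0,0,0],[1.6,-0.4,0,0,0,0],[2,-0.5,0,0,0,0],[2.4,-0.6,0,0,0,0],[2.8,-0.7,0,0,0,0],[3.2,-0.8,0,0,0,0],[3.5,-0.9,0,0,0,0],[3.7,-0.9,0,0,0,0]])

```text
clock: 33.15
eef_pos: [560.3, -294.7, 62.3]
tool_rot: [-3.141, 0.0, 0.555]
force: [-0.7, 0.1, 0.4]
width: -0.2
```

```bash
python3 k.py
```

```text
tcp [ 560.3 -294.7   62.3] loc [-19.7 -53. ] yaw [-3.141  0.     0.555] F [-0.7  0.1  0.4] clk 33.15 w -0.2
inc [ 0.67 -0.4  -1.67] [-0.02  0.02  0.01]
piv [[357. 206.]]
2.0 arm end [[223.0, 265.0], [212.0, 241.0], [294.0, 251.0], [212.0, 278.0]]
2.2 arm end [[212.0, 241.0], [206.0, 214.0], [292.0, 236.0], [203.0, 248.0]]
2.356 arm end [[207.0, 220.0], [205.0, 192.0], [292.0, 223.0], [201.0, 223.0]]
```

>>> move_arm(increments=[[0.2,-0.05,0,0,0,0],[0.4,-0.1,0,0,0,0],[0.5,-0.1,0,0,0,0],[0.5,-0.1,0,0,0,0]])

```text
clock: 33.6
eef_pos: [564.2, -291.3, 62.3]
tool_rot: [-3.142, -0.0, 0.555]
force: [-0.4, -0.1, 0.0]
width: 0.1
```

>>> move_arm(increments=[[0.2,0,0,0,0,0],[0.4,0,0,0,0,0],[0.4,0,0,0,0,0]])

```text
clock: 33.9
eef_pos: [564.4, -291.1, 62.3]
tool_rot: [-3.14, 0.005, 0.553]
force: [-5.0, -1.7, 3.2]
width: 0.4
```

Blocked at x = −14.3 mm, against −14.7 predicted for the stop. Retreating straight back, then up.

>>> move_arm(increments=[[-0.3,0,0,0,0,0],[-0.8,0,0,0,0,0],[-1.8,0,0,0,0,0],[-3.3,0,0,0,0,0],[-5,0,-2,0,0,0],[-7,-2,-6,0,0,0],[-7.5,-4,-11,0,0,0],[-7.5,-4.6,-14,0,0,0],[-7.5,-4.6,-14.6,0,0,0],[-7.5,-4.6,-14.6,0,0,0],[-7.5,-4.6,-14.6,0,0,0]])

```text
clock: 35.0
eef_pos: [478.5, -290.0, 207.3]
tool_rot: [-3.14, 0.001, 0.554]
force: [-0.0, -0.1, -0.3]
width: 0.4
```

```bash
python3 - <<'E'
from h import *
inc(wor(-80,0,200),TH)
grab('wrist','w15');g=cv2.imread('pics/w15.png',0)
P=lambda L:proj('wrist',[wor(*p) for p in L]).round(0).tolist()
print('tube front/rear',P([(-25,30,31),(25,30,31)]),'ends',P([(0,65,40),(0,-65,40)]),'foot',P([(-90,40,0),(-90,-40,0)]))
print('     ',list(range(256,390,4)))
for y in range(40,102,3): print(y,g[y,256:390:4].tolist())
for x in (190,215,240): print(x,[(k,int(g[k,x])) for k in range(24,110,3)])
print([(k,int(g[60,k])) for k in range(150,200,3)])
for q in (2.1,2.2,2.356):
    f=np.radians(225)-q;u=np.array([np.cos(f),np.sin(f)]);v=np.array([np.sin(f),-np.cos(f)])
    Q=lambda k,o,z: wor(*(np.array([0,-100])+k*u+o*v),z)
    print(q,proj('wrist',[Q(72,-7,72),Q(72,7,72),Q(34,-3,100),Q(70,-3,100),Q(34,3,100),Q(70,3,100),Q(0,0,72)]).round(0).tolist())
E
```

```text
tcp [ 478.5 -290.   207.3] loc [-86.7  -5.8] yaw [-3.14e+00  1.00e-03  5.54e-01] F [-0.  -0.1 -0.3] clk 35.0 w 0.4
inc [ 0.67 -0.58  0.73] [-0.08  0.05 -0.04]
tube front/rear [[220.0, 97.0], [219.0, 42.0]] ends [[180.0, 70.0], [323.0, 70.0]] foot [[216.0, 157.0], [289.0, 157.0]]
      [256, 260, 264, 268, 272, 276, 280, 284, 288, 292, 296, 300, 304, 308, 312, 316, 320, 324, 328, 332, 336, 340, 344, 348, 352, 356, 360, 364, 368, 372, 376, 380, 384, 388]
40 [59, 59, 53, 61, 61, 57, 60, 62, 57, 131, 154, 153, 150, 153, 152, 150, 152, 153, 149, 152, 153, 153, 155, 153, 153, 151, 152, 152, 151, 151, 152, 153, 151, 151]
43 [109, 113, 112, 107, 103, 105, 106, 101, 102, 101, 100, 101, 103, 103, 106, 102, 137, 157, 152, 154, 151, 149, 154, 151, 152, 150, 155, 150, 153, 154, 152, 154, 151, 150]
46 [131, 131, 131, 130, 133, 126, 128, 128, 130, 127, 126, 127, 126, 124, 122, 125, 125, 154, 156, 153, 153, 152, 152, 154, 152, 154, 154, 151, 151, 151, 151, 151, 149, 155]
49 [142, 138, 138, 138, 138, 139, 138, 139, 134, 133, 132, 133, 135, 135, 134, 135, 129, 152, 154, 154, 152, 152, 156, 153, 151, 1
[... 3690 characters left out ...]
, (66, 122), (69, 168), (72, 158), (75, 156), (78, 146), (81, 150), (84, 50), (87, 117), (90, 114), (93, 105), (96, 81), (99, 59), (102, 64), (105, 52), (108, 54)]
[(150, 119), (153, 120), (156, 119), (159, 122), (162, 120), (165, 119), (168, 122), (171, 117), (174, 171), (177, 165), (180, 167), (183, 165), (186, 168), (189, 167), (192, 168), (195, 172), (198, 167)]
2.1 [[289.0, 99.0], [285.0, 82.0], [340.0, 83.0], [294.0, 95.0], [339.0, 75.0], [292.0, 87.0], [372.0, 69.0]]
2.2 [[287.0, 91.0], [285.0, 73.0], [339.0, 78.0], [292.0, 86.0], [338.0, 70.0], [291.0, 78.0], [372.0, 69.0]]
2.356 [[285.0, 77.0], [285.0, 59.0], [339.0, 71.0], [290.0, 71.0], [339.0, 63.0], [291.0, 62.0], [372.0, 69.0]]
```

Keeper tab line is horizontal (row 67, columns 292–332), so it is at the stop. Tube rows are 41–97 against 42–97 predicted, and its seam is level. Handing in.

```bash
python3 -c "
from h import *
print(ctrl.finish_job())"
```

```text
the job is handed in; nothing more can be done
None
```

The thick tube was rolled up the ramp into the V, the keeper was pushed round to its stop, and the job was handed in at about 35 s. `finish_job` gives no verdict, so what follows is from my own checks.

**Last checks:**
- **Tube:** its edges are at rows 41–97, against 42–97 predicted for a seated tube. The tilt is under about 0.01 rad, and it is within a few mm of centred on the cradle's width.
- **Keeper:** the tab's edge is parallel to the cradle's y, so it reads about 2.36 rad.
- **Robot:** the arm is clear and touches nothing. The force reading is near zero.
- **Not measured again:** the bystanders were not checked at the end, but the arm's path kept clear of them.

**What went wrong on the way:**
- **First push:** the open fingertips stand farther back than I assumed. They rode up on the tube with 64 N, and it rolled back a few centimetres.
- **Tilt:** a two-finger push did not take out the tube's tilt of about 0.17 rad. I closed the jaws on it on the bench, turned it straight without lifting it, and then rolled it on.
- **First keeper push:** the fingertips rubbed on the top of the tab and dragged it back to about 2.1 rad as I withdrew. I pushed it again with the fingers lower, and it stayed at the stop.

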